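# Fold the grow lamp and stow it in its case

### The arm

A 7-joint arm with a two-finger parallel gripper is mounted at the origin on the work surface. World frame = base frame: x ahead of the robot, y to its left, z up, the work surface at z = 0. Lengths are in m, angles in rad, forces in N, time in s.
With the tool pointing down it reaches from about 0.4 to 0.85 m from the base axis. Payload 4.5 kg.
Tool frame: the origin (TCP) lies midway between the tips of the shut fingers; the grasp point (between the pads) lies 19 mm behind it; z points along the fingers, y is the direction in which the jaws open and shut (so a half turn about z gives the same grasp; the last joint's range is limited). The gripper opens to 88 mm and grips with 3 to 60 N. Pads are 18 mm wide; open, the fingers measure 123 mm over their backs; the gripper's body (75 mm by 187 mm) begins 45 mm behind the grasp point.
Start: joints at [-1.213, 0.689, -0.195, 1.565, 0.157, 0.902, -0.215], TCP at [0.199, 0.593, 0.211] pointing down, gripper open.
Joint ranges: [-3.01, 3.01], [-0.46, 2.08], [-1.47, 1.51], [0.13, 2.56], [-1, 4.14], [0.04, 2.09], [-2.66, 2.66]. Speed limits (rad/s): [2.57, 2.57, 3.14, 3.14, 3.14, 3.14, 3.14].

### API

Orientations are given as a unit quaternion [w, x, y, z].
In Python, from plant import r gives the robot as it stands.
- The arm moves only by the tool step_arm, never from a script. Its argument "rows" is one flat list of numbers, 7 for each row, row after row: the shift along the tool's x, y, z as a fraction of full scale, then the turn, a rotation vector about the tool's x, y, z as a fraction of full scale, then the finger opening in mm, from 0 to 88.1. A call has 1 to 10 rows; each row shifts and turns the pose as measured when the row begins, along the tool's axes as they then stand; what a row does not reach is not made up. Full scale, the value 1, is 0.02 m for a shift and 6 degrees for a turn. A row lasts 1/10 s, in which the tool goes at most 50 mm and 8.59 degrees, less where a joint would pass 70% of its speed; a pose out of reach is approached as far as the arm can. A call with a number of a shift or a turn outside -1 to 1 is refused whole. A call with a gripper value outside its range is refused whole. The fingers move at their own pace and stop on an object; "squeeze" is the grip in N (left out, the last holds). Time passes only in rows, so rows that do not move let the fingers close. It gives the time, the measured TCP pose, the force and the opening at its end, in the units of the state.
- r.read_state(): the state, without advancing time (a new reading comes with each control period).
- r.capture(name): name is "scene" or "side" or "wrist"; returns a dict with "image" (384x512x3 uint8, red, green, blue), "fovy" (degrees; the focal length in pixels is half the picture's height over the tangent of half this angle, whatever the lens; pixels are square), "cx", "cy" (the principal point, pixels), "view" (4x4, takes a point from world to camera coordinates); the wrist camera has in their place "tool_from_camera" (4x4, takes a point from camera to tool coordinates, whose origin is the TCP and whose axes are the flange's). Camera axes: x right, y down, z forward; pixel columns grow to the right and rows downward; lengths in m; the calibration is good to about 2 mm. A picture is of the moment at which its call begins: read the wrist's pose just before it. There is no depth.
- r.sign_off(): hands the job in, once; it reports no verdict.
The state is a dict: "clock": time; "joint_pos": joint angles; "qd": joint speeds; "joint_efforts": joint torques, N m; "tool_pos": TCP position; "ee_rot": TCP orientation; "wrist_force": force on the tool from outside, world axes, zero at the start; "ft_torque": the same for the moment, N m; "opening": opening from 0.0 (shut) to 1.0 (fully open).
Only numpy, scipy, OpenCV 4.12 (cv2) and the standard library are available. Lean on these libraries where they do the work, as an engineer would, in place of code of your own. Each camera call takes 0.05 s, during which the arm holds its last target.

### The job

The white folding grow lamp has been left standing open on the bench. Fold its arm fully down onto its base while it is still on the bench, then lay the folded lamp gently, right way up, into its empty dark grey case with the orange floor, lengthwise, either way round, so that it rests flat on the case floor. Leave the little clay pot where it stands.

Things in the scene. Friction and masses are not known exactly. Their poses are not given: they have to be found in the camera images.
- lamp_center (a point): White folding lamp, green trim, loose, 0.35 kg: base slab 48 (x) x 150 (y) x 18 mm with a hinged arm; folded, one block 48 x 150 x 38 mm, gripped across the 48. Point: centre of that block, fixed to the base, 19 mm above its underside. x across, y along to the hinge end, z up. Hinge line along x at y = +68, z = +1 mm from here. (A fixed black lamp of this shape is not the one.)
- lamp_arm (a joint): Arm angle, rad: 0 folded flat on the base, 1.57 upright, more leans back past the hinge end (+y); stop 2.4. Arm slab 48 wide, 18 thick, reaches 143 mm from the hinge line, which lies in its inner (lit) face; the outer face, 18 mm out, faces +y when upright, up when folded. Light friction (0.055 N m), stays where left: push it over from the outer side and press down.
- case_in (a point): Dark grey open-topped case, orange floor, fixed. Point: centre of its inner floor, 6 mm above the bench; x along, y across, z up. Inside 176 (x) x 72 (y) mm, walls 7 mm, rim 48 mm above the bench; each long side has a 70 mm gap at its middle, open down to the floor, for fingers. (A white tray of the same shape, full of plant labels, is not the case.)
- clay_pot: Small empty terracotta pot, loose, 48 mm across and 45 mm high, 0.06 kg, standing near the lamp. Origin at the centre of its underside, z up. A bystander.
Mind the look-alikes: they are no part of the job. Of the things that look like the part that bears lamp_center, the smallest one is meant.

How it is judged:
On the way:
1. the lamp's arm is folded down (within 10 degrees) while the lamp is still on the bench, out of its case (value of joint lamp_arm below 0.17 rad and horizontal distance between lamp_center and case_in above 0.12 m and height (world z) of lamp_center below 0.035 m), for 0.1 s.
At the end, for the whole second after the job is handed in: The white lamp is folded (arm within 10 degrees of shut) and lies at rest, right way up (within 10 degrees), flat on the floor of the grey case (centre within 20 mm of the case's centre, height within 8 mm), its length along the case within about 11 degrees, either way round (value of joint lamp_arm below 0.17 rad and x of lamp_center in the frame of case_in between -0.02 and 0.02 m and y of lamp_center in the frame of case_in between -0.02 and 0.02 m and z of lamp_center in the frame of case_in between 0.01 and 0.027 m and angle between lamp_center's own z axis and vertical below 0.17 rad and angle between the y axis of lamp_center and the x axis of case_in, either way round below 0.2 rad and linear speed of lamp below 0.03 m/s); the robot touches nothing.
It fails at once if the little clay pot is shifted by more than 30 mm (distance of clay_pot from where it was at the start of the episode above 0.03 m).
It fails at once if the lamp is dropped or thrown down into the case (falls into it faster than 0.6 m/s, a drop of about 20 mm) (linear speed of lamp above 0.6 m/s and horizontal distance between lamp_center and case_in below 0.04 m and z of lamp_center in the frame of case_in below 0.08 m).
It also fails if it takes over 48 s, if anything falls off the work surface, if the arm or the gripper's body presses on something with over 40 N, if the wrist force passes 120 N, or if a joint passes its speed limit or range.

## Working session

There is one attempt and no reset: what is moved stays moved. The work goes in short steps, Python scripts to look and compute and a tool call to move; the robot and the scene stay as the last step left them, time stands still between calls to the robot, and variables do not carry over. Pictures are saved under pics/ and viewed, and the job is handed in when it is done.

Besides the shell and the picture viewer there is one more tool, called after "Call:" in YAML: its name, and indented under it one key for each argument. step_arm: Moves the arm, as the interface text tells. Its arguments: {"type":"object","properties":{"rows":{"type":"array"},"squeeze":{"type":"number"}},"required":["rows"]}

```bash
mkdir -p pics; ls
cat > h.py <<'E'
import numpy as np, cv2, pickle
from plant import r
def snap(n,tag):
    s=r.read_state(); c=r.capture(n); c['state']=s
    pickle.dump(c,open(f'pics/{tag}.pkl','wb')); cv2.imwrite(f'pics/{tag}.png',c['image'][:,:,::-1]); return c
E
python3 - <<'E'
from h import *
for n in ['scene','side','wrist']:
    c=snap(n,n+'0'); print(n,c['fovy'],c['cx'],c['cy'],c.get('view',c.get('tool_from_camera')))
print(r.read_state())
a=[cv2.imread(f'pics/{n}0.png') for n in ['scene','side']]
E
```

```text
pics
scene 50.54271067800339 244.16363811115465 186.8027227305302 [[-0.83989436  0.54253796 -0.01516645  0.38985421]
 [ 0.41277737  0.62037114 -0.66689917 -0.15600905]
 [-0.35240929 -0.56638522 -0.74499361  1.29387557]
 [ 0.          0.          0.          1.        ]]
side 49.043468069295024 252.11770395926303 190.00371778202518 [[ 0.99727155 -0.07281153  0.01216306 -0.44468886]
 [-0.03670708 -0.63206585 -0.7740448   0.05800057]
 [ 0.06404724  0.77148638 -0.63301399  1.08778658]
 [ 0.          0.          0.          1.        ]]
wrist 67.45015936152639 255.03624711027265 190.49230972992422 [[-1.50505279e-04 -9.62293180e-01 -2.72014361e-01  7.01479470e-02]
 [ 9.99999904e-01 -3.26278995e-05 -4.37872690e-04 -7.40272224e-04]
 [ 4.12486646e-04 -2.72014400e-01  9.62293092e-01 -1.73187828e-01]
 [ 0.00000000e+00  0.00000000e+00  0.00000000e+00  1.00000000e+00]]
{'clock': 0.15, 'joint_pos': array([-1.21317274,  0.68981847, -0.19454315,  1.56607122,  0.15727757,
        0.90250902, -0.21513694]), 'qd': array([ 0.00056029, -0.00217697, -0.00146914, -0.00600922,  0.00117838,
       -0.00063286, -0.00184187]), 'joint_efforts': array([-1.28377764e-03, -5.27862775e+01, -1.26862910e+00, -1.53589600e+01,
       -5.25392394e-02,  3.81977647e-03,  1.10203753e-04]), 'tool_pos': array([0.19873008, 0.59202225, 0.21078679]), 'ee_rot': array([-7.74319378e-05,  1.61194144e-01,  9.86922462e-01, -7.04901562e-04]), 'wrist_force': array([ 0.06028273, -0.03788499, -0.13479339]), 'ft_torque': array([0.01086444, 0.01219714, 0.03578473]), 'opening': 1.0018665598001075}
```

View pics/scene0.png

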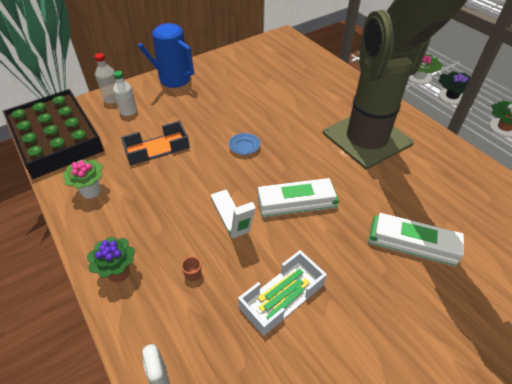

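View pics/side0.png

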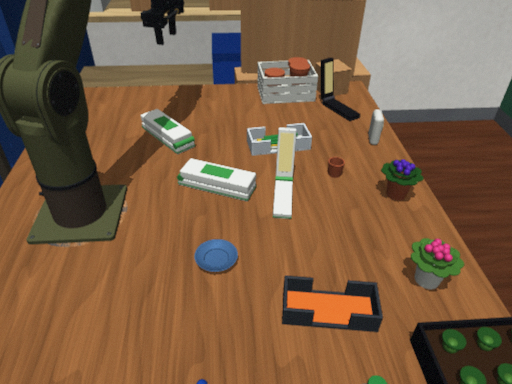

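View pics/wrist0.png

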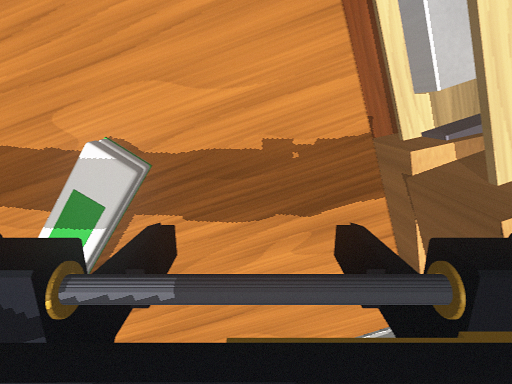

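Run:
```python
import cv2,numpy as np
a=cv2.imread('pics/scene0.png')[150:300,170:345]; b=cv2.imread('pics/side0.png')[100:350,220:400]
cv2.imwrite('pics/c1.png',cv2.resize(a,None,fx=4.5,fy=4,interpolation=2) if 0 else cv2.resize(a,(700,600),interpolation=2))
cv2.imwrite('pics/c2.png',cv2.resize(b,(432,600),interpolation=2))
```

```text
(no output)
```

View pics/c1.png

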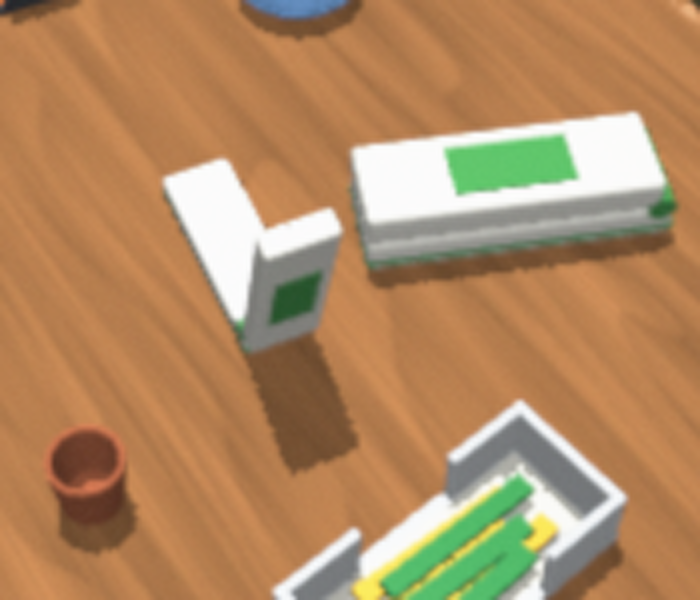

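View pics/c2.png

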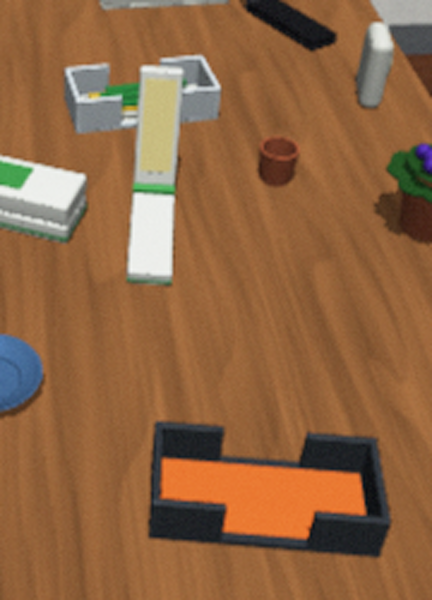

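```bash
cat >> h.py <<'E'
def ray(c,u,v):
    f=192/np.tan(np.radians(c['fovy']/2)); d=np.array([(u-c['cx'])/f,(v-c['cy'])/f,1.])
    if 'view' in c: T=np.linalg.inv(c['view'])
    else:
        from scipy.spatial.transform import Rotation as R
        s=c['state']; W=np.eye(4); q=s['ee_rot']; W[:3,:3]=R.from_quat(np.r_[q[1:],q[0]]).as_matrix(); W[:3,3]=s['tool_pos']; T=W@c['tool_from_camera']
    return T[:3,3],T[:3,:3]@d
def onz(c,u,v,z):
    o,d=ray(c,u,v); return o+d*(z-o[2])/d[2]
def load(t): return pickle.load(open(f'pics/{t}.pkl','rb'))
def tri(c1,p1,c2,p2):
    (o1,d1),(o2,d2)=ray(c1,*p1),ray(c2,*p2)
    s=np.linalg.lstsq(np.c_[d1,-d2],o2-o1,rcond=None)[0]
    a,b=o1+d1*s[0],o2+d2*s[1]; return (a+b)/2,np.linalg.norm(a-b)
E
python3 - <<'E'
from h import *
np.set_printoptions(precision=4,suppress=True)
sc,si=load('scene0'),load('side0')
S=lambda x,y:(220+x/2.4-.3,100+y/2.4-.3); C=lambda x,y:(170+x/4-.4,150+y/4-.4)
print('base side');
for p in [(129,274),(172,276),(174,193),(134,192)]: print(onz(si,*S(*p),.018))
print('base scene free');
for p in [(164,181),(226,160)]: print(onz(sc,*C(*p),.018))
print('scene hinge bottom',onz(sc,*C(247,351),.0),onz(sc,*C(319,332),.0))
# arm tip in both: inner top edge / outer edge
print('arm tip innerL? ')
print(tri(sc,C(261,232),si,S(181,68)), tri(sc,C(330,210),si,S(140,66)))
print(tri(sc,C(270,258),si,S(181,68)))
print('pot',tri(sc,C(87,470),si,S(278,152)))
print('rim side')
for p in [(157,423),(378,437),(387,517),(150,503)]: print(onz(si,*S(*p),.048))
hsv=cv2.cvtColor(si['image'],cv2.COLOR_RGB2HSV)
for c in (si,sc):
    h=cv2.cvtColor(c['image'],cv2.COLOR_RGB2HSV); m=((h[...,0]<14)&(h[...,1]>225)&(h[...,2]>215)).astype(np.uint8)
    n,l,st,ce=cv2.connectedComponentsWithStats(m); i=1+st[1:,4].argmax(); print(st[i],onz(c,*ce[i],.006))
    k=cv2.findContours((l==i).astype(np.uint8),0,2)[0][0]; k=cv2.approxPolyDP(k,2,True)[:,0]
    print([(tuple(p),onz(c,*p,.006)[:2].round(3)) for p in k.tolist()])
x0=cv2.resize(sc['image'][115:170,115:200,::-1],(765,495),interpolation=2); cv2.imwrite('pics/c3.png',x0)
E
```

```text
base side
[ 0.4959 -0.0547  0.018 ]
[ 0.5408 -0.0605  0.018 ]
[0.5638 0.0806 0.018 ]
[0.5175 0.0852 0.018 ]
base scene free
[ 0.5399 -0.0527  0.018 ]
[ 0.4943 -0.0455  0.018 ]
scene hinge bottom [0.5604 0.0882 0.    ] [0.5136 0.1013 0.    ]
arm tip innerL? 
(array([0.5663, 0.1226, 0.1608]), np.float64(0.0020631768528443836)) (array([0.5233, 0.1301, 0.1596]), np.float64(0.0013387559891973083))
(array([0.5689, 0.1356, 0.1529]), np.float64(0.0021432761545513886))
pot (array([0.6948, 0.13  , 0.0361]), np.float64(0.0011211743207291173))
rim side
[ 0.4938 -0.2782  0.048 ]
[ 0.681  -0.3052  0.048 ]
[ 0.6641 -0.3837  0.048 ]
[ 0.4773 -0.3585  0.048 ]Traceback (most recent call last):
  File "<stdin>", line 20, in <module>
ValueError: attempt to get argmax of an empty sequence
```

Run:
```python
from h import *
np.set_printoptions(precision=4,suppress=True)
sc,si=load('scene0'),load('side0')
for c in (si,sc):
    h=cv2.cvtColor(c['image'],cv2.COLOR_RGB2HSV); m=((c['image'][...,0]>200)&(c['image'][...,2]<60)&(c['image'][...,1]<130)).astype(np.uint8)
    n,l,st,ce=cv2.connectedComponentsWithStats(m); i=1+st[1:,4].argmax(); print(st[i],onz(c,*ce[i],.006))
    k=cv2.findContours((l==i).astype(np.uint8),0,2)[0][0]; k=cv2.approxPolyDP(k,2,True)[:,0]
    print([(tuple(p),onz(c,*p,.006)[:2].round(3)) for p in k.tolist()])
x0=cv2.resize(sc['image'][115:170,115:200,::-1],(765,495),interpolation=2); cv2.imwrite('pics/c3.png',x0)
```

```text
[ 288  291   84   33 1738] [ 0.5825 -0.327   0.006 ]
[((288, 291), array([ 0.502, -0.285])), ((288, 306), array([ 0.496, -0.322])), ((313, 308), array([ 0.547, -0.331])), ((314, 320), array([ 0.544, -0.359])), ((347, 323), array([ 0.608, -0.37 ])), ((351, 312), array([ 0.623, -0.345])), ((371, 313), array([ 0.663, -0.35 ])), ((369, 298), array([ 0.669, -0.314]))]
[96 54  7  3 19] [ 0.5416 -0.9605  0.006 ]
[((96, 56), array([ 0.554, -0.96 ])), ((102, 54), array([ 0.529, -0.961]))]
```

View pics/c3.png

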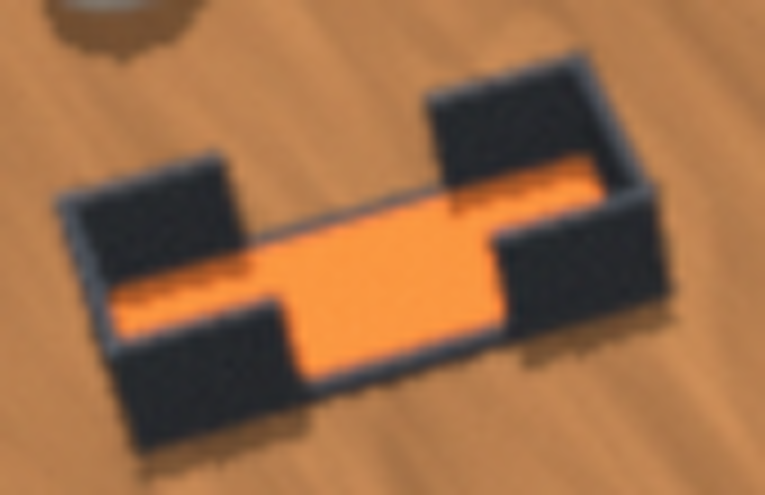

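```bash
cat >> h.py <<'E'
from scipy.spatial.transform import Rotation as R
np.set_printoptions(precision=4,suppress=True)
L0=np.array([.530,.0207]); LY=np.array([.161,.987]); LX=np.array([.987,-.161])
def pose():
    s=r.read_state(); q=s['ee_rot']; return s,R.from_quat(np.r_[q[1:],q[0]]).as_matrix(),s['tool_pos']
def need(target=None,jaw=None):
    """shift in tool axes (units of .02 m), turn wanted in units of 6deg to point down w/ jaw yaw (deg)"""
    s,M,p=pose(); print('t',s['clock'],'tcp',p,'jaw',np.degrees(np.arctan2(M[1,1],M[0,1])).round(2),'open',round(s['opening'],3),'F',s['wrist_force'])
    if target is not None: print('shift',M.T@(np.array(target)-p)/.02)
    if jaw is not None:
        a=np.radians(jaw); y=np.array([np.cos(a),np.sin(a),0]); z=np.array([0,0,-1.]); G=np.c_[np.cross(y,z),y,z]
        print('turn',R.from_matrix(M.T@G).as_rotvec(degrees=True)/6)
        if target is not None: print('shift after turn',G.T@(np.array(target)-p)/.02)
E
python3 - <<'E'
from h import *
sc=load('scene0')
P=[onz(sc,115+x/9-.45,115+y/9-.45,.048) for x,y in [(62,195),(585,55),(655,190),(112,350)]]
print(P,np.mean(P,0),[np.degrees(np.arctan2(*(P[i]-P[j])[1::-1])) for i,j in((0,1),(3,2))])
h=np.r_[L0+.068*LY,0.02]
need(np.r_[h[:2]+.10*LY,.20],-9.3)
E
```

```text
[array([ 0.6608, -0.386 ,  0.048 ]), array([ 0.4788, -0.3536,  0.048 ]), array([ 0.4917, -0.2756,  0.048 ]), array([ 0.6758, -0.3042,  0.048 ])] [ 0.5768 -0.3299  0.048 ] [np.float64(-10.097764578825897), np.float64(-8.825985437884155)]
t 0.15 tcp [0.1987 0.592  0.2108] jaw 71.45 open 1.002 F [ 0.0603 -0.0379 -0.1348]
shift [-23.4359 -13.5205   0.5602]
turn [-0.0107  0.0101 13.4579]
shift after turn [-17.1135  20.957    0.5393]
```

Call:
step_arm:
  rows: [0,0,0,0,0,1,0,0,0,0,0,0,1,0,0,0,0,0,0,1,0,0,0,0,0,0,1,0,0,0,0,0,0,1,0,0,0,0,0,0,1,0,0,0,0,0,0,1,0,0,0,0,0,0,1,0,0,0,0,0,0,1,0,0,0,0,0,0,1,0]

```text
clock: 1.15
tool_pos: [0.1975, 0.589, 0.207]
ee_rot: [0.002, 0.649, 0.761, -0.005]
wrist_force: [0.4, 0.8, -0.1]
opening: 0.116
```

Call:
step_arm:
  rows: [-0.8,1,0,0,0,1,0,-0.8,1,0,0,0,1,0,-0.8,1,0,0,0,1,0,-0.8,1,0,0,0,0.5,0,-0.8,1,0,0,0,0,0,-0.8,1,0,0,0,0,0,-0.8,1,0,0,0,0,0,-0.8,1,0,0,0,0,0,-0.8,1,0,0,0,0,0,-0.8,1,0,0,0,0,0]

```text
clock: 2.15
tool_pos: [0.372, 0.4017, 0.2041]
ee_rot: [0.001, 0.779, 0.627, -0.008]
wrist_force: [0.9, 0.3, -0.7]
opening: 0.004
```

Run:
```python
from h import *
h=np.r_[L0+.068*LY,0.02]
need(np.r_[h[:2]+.10*LY,.20],-9.3)
```

```text
t 2.15 tcp [0.372  0.4017 0.2041] jaw -12.29 open 0.004 F [ 0.9453  0.3087 -0.6899]
shift [-8.5401 11.332   0.24  ]
turn [-0.0714  0.1277 -0.4978]
shift after turn [-9.122  10.8698  0.2048]
```

Call:
step_arm:
  rows: [-0.85,1,0,0,0.1,-0.5,0,-0.85,1,0,0,0,0,0,-0.85,1,0,0,0,0,0,-0.85,1,0,0,0,0,0,-0.85,1,0,0,0,0,0,-0.85,1,0,0,0,0,0,-0.85,1,0,0,0,0,0,-0.85,1,0,0,0,0,0,-0.85,1,0,0,0,0,0,-0.8,1,0,0,0,0,0]

```text
clock: 3.15
tool_pos: [0.5455, 0.193, 0.2009]
ee_rot: [-0.003, 0.761, 0.649, -0.006]
wrist_force: [0.6, 0.6, 0.2]
opening: 0.004
```

Run:
```python
from h import *
h=np.r_[L0+.068*LY,0.02]
need(np.r_[h[:2]+.10*LY,.115],-9.3)
snap('scene','s1'); snap('wrist','w1'); need()
```

```text
t 3.15 tcp [0.5455 0.193  0.2009] jaw -9.04 open 0.004 F [0.6267 0.6486 0.2199]
shift [-0.2062  0.6754  4.2901]
turn [-0.1172  0.0483  0.0433]
shift after turn [-0.225   0.6237  4.2969]
t 3.25 tcp [0.5476 0.1895 0.201 ] jaw -9.42 open 0.005 F [-0.2395 -0.5189 -0.6199]
```

View pics/s1.png

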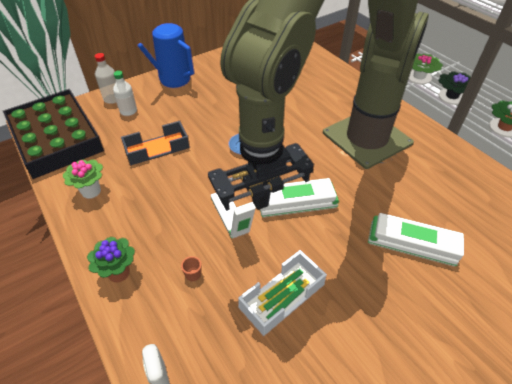

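View pics/w1.png

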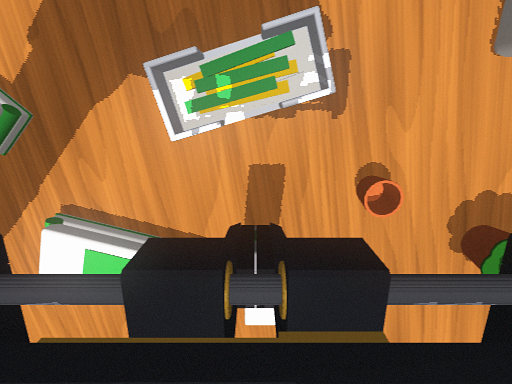

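Call:
step_arm:
  rows: [0,0.2,1,0,0,0,0,0,0.2,1,0,0,0,0,0,0.1,1,0,0,0,0,0,0,0.8,0,0,0,0,0,0,0,0,0,0,0]

```text
clock: 3.75
tool_pos: [0.5545, 0.1918, 0.1223]
ee_rot: [-0.003, 0.762, 0.648, -0.005]
wrist_force: [0.7, 0.2, 0.3]
opening: 0.007
```

Run:
```python
from h import *
h=np.r_[L0+.068*LY,0.02]
need(np.r_[h[:2]+.10*LY,.12],-9.3)
s,M,p=pose(); print('s,z',(p[:2]-h[:2])@LY,p[2], 'across',(p[:2]-h[:2])@LX)
for th in np.radians([105,90,75,60,45,30,20,10,0]):
    d=np.array([-np.cos(th),np.sin(th)]);n=np.array([np.sin(th),np.cos(th)])
    print(np.degrees(th),.115*d+.018*n+[.009,.02])
```

```text
t 3.75 tcp [0.5545 0.1918 0.1223] jaw -9.27 open 0.007 F [0.7152 0.1793 0.2911]
shift [-0.2378  0.1702  0.1137]
turn [-0.1138  0.0368  0.0048]
shift after turn [-0.2382  0.169   0.1148]
s,z 0.1047752726353968 0.12229549997777789 across -0.0033772663129524997
105.00000000000001 [0.0562 0.1264]
90.0 [0.027 0.135]
75.0 [-0.0034  0.1357]
59.99999999999999 [-0.0329  0.1286]
45.0 [-0.0596  0.114 ]
29.999999999999996 [-0.0816  0.0931]
20.0 [-0.0929  0.0762]
10.0 [-0.1011  0.0577]
0.0 [-0.106  0.038]
```

Call:
step_arm:
  rows: [-0.6,0,0,0,0,0,0,-0.6,0,0,0,0,0,0,-0.5,0,0,0,0,0,0,-0.5,0,-0.1,0,0,0,0,-0.5,0,-0.1,0,0,0,0,-0.5,0,-0.1,0,0,0,0,-0.5,0,-0.1,0,0,0,0]

```text
clock: 4.45
tool_pos: [0.5422, 0.115, 0.1344]
ee_rot: [-0.003, 0.761, 0.648, -0.003]
wrist_force: [-0.3, 0.6, 0.7]
opening: 0.005
```

```bash
cat >> h.py <<'E'
def sz():
    h=np.r_[L0+.068*LY,0.02]; s,M,p=pose(); print('s,z',(p[:2]-h[:2])@LY,p[2], 'across',(p[:2]-h[:2])@LX)
E
python3 - <<'E'
from h import *
need(jaw=-9.3);sz();snap('side','si2')
E
```

```text
t 4.45 tcp [0.5422 0.115  0.1344] jaw -9.17 open 0.005 F [-0.27    0.5931  0.6543]
turn [-0.081   0.006   0.0224]
s,z 0.02708575311671491 0.1344335350568215 across -0.0031126192307995735
```

View pics/si2.png

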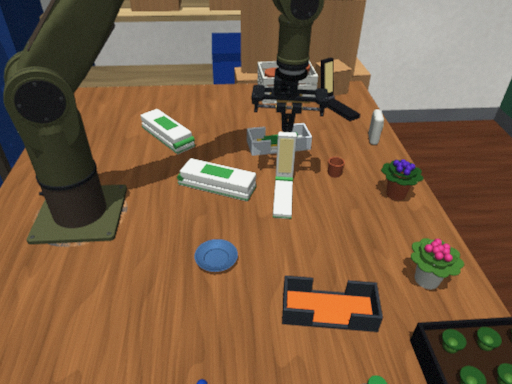

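Call:
step_arm:
  rows: [-0.5,0,0,0,0,0,0,-0.5,0,0,0,0,0,0,-0.5,0,0,0,0,0,0,-0.5,0,0.1,0,0,0,0,-0.5,0,0.1,0,0,0,0,-0.5,0,0.15,0,0,0,0,-0.45,0,0.2,0,0,0,0,-0.45,0,0.25,0,0,0,0,-0.45,0,0.25,0,0,0,0]

```text
clock: 5.4
tool_pos: [0.5272, 0.0197, 0.1125]
ee_rot: [-0.002, 0.762, 0.648, -0.003]
wrist_force: [0.2, 0.5, 0.1]
opening: 0.005
```

Run:
```python
from h import *
need(jaw=-9.3);sz();snap('side','si3')
```

```text
t 5.4 tcp [0.5272 0.0197 0.1125] jaw -9.27 open 0.005 F [0.2134 0.4688 0.0788]
turn [-0.0681  0.0179  0.0044]
s,z -0.06948830598159614 0.11248739167736718 across -0.002564314625821776
```

View pics/si3.png

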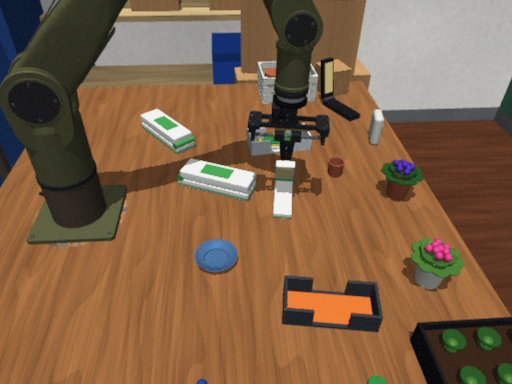

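Call:
step_arm:
  rows: [-0.3,0,0.5,0,0,0,0,-0.3,0,0.5,0,0,0,0,-0.3,0,0.45,0,0,0,0,-0.25,0,0.45,0,0,0,0,-0.2,0,0.45,0,0,0,0,-0.2,0,0.45,0,0,0,0,-0.1,0,0.35,0,0,0,0,-0.1,0,0.35,0,0,0,0]

```text
clock: 6.25
tool_pos: [0.5194, -0.0198, 0.0353]
ee_rot: [-0.002, 0.762, 0.647, -0.004]
wrist_force: [-0.2, 0.5, 0.5]
opening: 0.004
```

Run:
```python
from h import *
need(jaw=-9.3);sz()
```

```text
t 6.25 tcp [ 0.5194 -0.0198  0.0353] jaw -9.37 open 0.004 F [-0.2081  0.4846  0.4641]
turn [-0.0875  0.0311 -0.0118]
s,z -0.10966793098009031 0.0352872147560405 across -0.003939408198442546
```

Run:
```python
from h import *
snap('side','si4');snap('scene','s4');
a=load('si4')['image'][130:250,230:350,::-1];b=load('s4')['image'][150:270,190:310,::-1]
cv2.imwrite('pics/c4.png',np.hstack([cv2.resize(x,(400,400),interpolation=2) for x in(a,b)]))
need()
```

```text
t 6.35 tcp [ 0.5187 -0.02    0.035 ] jaw -9.4 open 0.003 F [ 0.4219 -0.0028  0.3717]
```

View pics/c4.png

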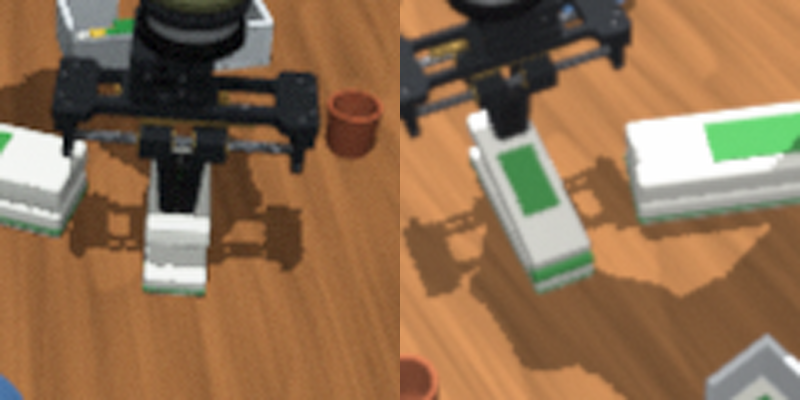

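Call:
step_arm:
  rows: [0,0,0.2,0,0,0,0,0,0,0.2,0,0,0,0,0,0,0.2,0,0,0,0]

```text
clock: 6.65
tool_pos: [0.5196, -0.0194, 0.023]
ee_rot: [-0.002, 0.762, 0.647, -0.004]
wrist_force: [-0.2, 0.1, 0.8]
opening: 0.004
```

Run:
```python
from h import *
need();sz()
```

```text
t 6.65 tcp [ 0.5196 -0.0194  0.023 ] jaw -9.35 open 0.004 F [-0.2389  0.1322  0.7638]
s,z -0.10928507709111093 0.023009307181473294 across -0.0037616999840446837
```

Run:
```python
from h import *
snap('side','si5');snap('scene','s5');snap('wrist','w5')
a=load('si5')['image'][130:250,230:350,::-1];b=load('s5')['image'][150:270,190:310,::-1]
cv2.imwrite('pics/c5.png',np.hstack([cv2.resize(x,(400,400),interpolation=2) for x in(a,b)]))
need()
```

```text
t 6.8 tcp [ 0.5193 -0.0195  0.0229] jaw -9.36 open 0.001 F [-0.0663  0.7612 -0.37  ]
```

View pics/c5.png

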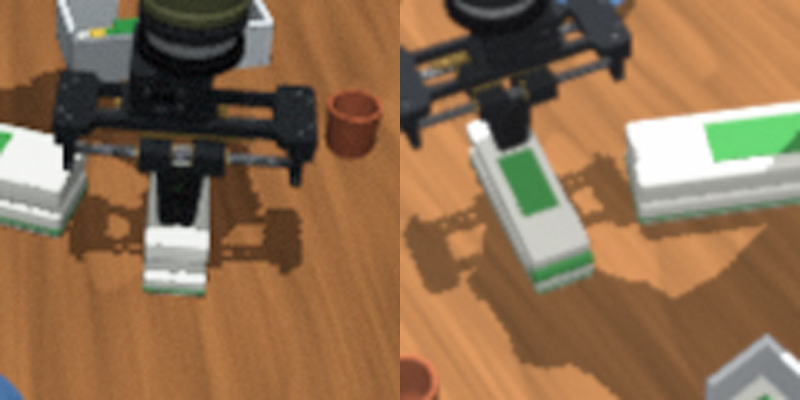

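View pics/w5.png

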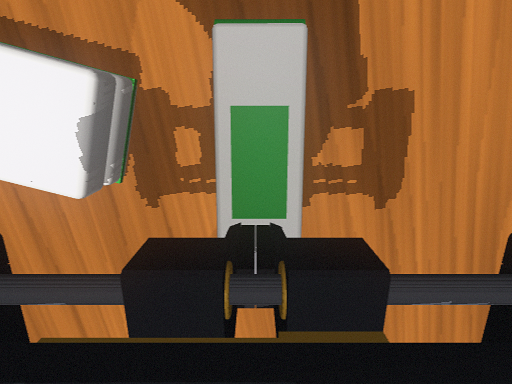

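```bash
cat >> h.py <<'E'
def proj(c,P):
    f=192/np.tan(np.radians(c['fovy']/2))
    if 'view' in c: T=c['view']
    else:
        q=c['state']['ee_rot']; W=np.eye(4); W[:3,:3]=R.from_quat(np.r_[q[1:],q[0]]).as_matrix(); W[:3,3]=c['state']['tool_pos']; T=np.linalg.inv(W@c['tool_from_camera'])
    x=T@np.r_[P,1]; return np.array([c['cx']+f*x[0]/x[2],c['cy']+f*x[1]/x[2]])
E
python3 - <<'E'
from h import *
w,si,sc=load('w5'),load('si5'),load('s5')
p=w['state']['tool_pos']; print('tcp',p)
for c,o,k in((si,(230,130),400/120),(sc,(190,150),400/120)): print((proj(c,p)-o)*k, (proj(c,p+[0,0,.05])-o)*k)
print('wrist tcp',proj(w,p))
for z in(.02,.036): print(onz(w,214,24,z),onz(w,305,24,z),onz(w,220,235,z),onz(w,302,235,z))
E
```

```text
tcp [ 0.5192 -0.0194  0.0227]
[169.7891 243.244 ] [173.4622 193.3143]
[110.5409 160.871 ] [107.1359 119.8665]
wrist tcp [255.7787 220.5173]
[0.5151 0.0966 0.02  ] [0.564  0.0884 0.02  ] [ 0.4938 -0.0269  0.02  ] [ 0.5476 -0.0355  0.02  ]
[0.5166 0.0923 0.036 ] [0.561  0.0848 0.036 ] [ 0.4972 -0.0199  0.036 ] [ 0.5461 -0.0278  0.036 ]
```

Run:
```python
from h import *
for t in ['s1','si2','si3','si5','s5']:
    c=load(t); p=c['state']['tool_pos']; u=proj(c,p); print(t,p,u)
    im=c['image'][:,:,::-1].copy(); x,y=int(u[0])-40,int(u[1])-40
    k=cv2.resize(im[y:y+80,x:x+80],(390,390),interpolation=2); cv2.drawMarker(k,tuple(((u-[x,y]+.5)*390/80).astype(int).tolist()),(0,0,255),0,15,1)
    cv2.imwrite(f'pics/k_{t}.png',k)
cv2.imwrite('pics/k1.png',np.hstack([cv2.imread(f'pics/k_{t}.png') for t in('s1','si2')]))
cv2.imwrite('pics/k2.png',np.hstack([cv2.imread(f'pics/k_{t}.png') for t in('si5','s5')]))
```

```text
s1 [0.5455 0.193  0.2009] [260.2686 213.2787]
si2 [0.5422 0.115  0.1344] [285.5014 138.1756]
si3 [0.5272 0.0197 0.1125] [284.1293 165.9704]
si5 [ 0.5196 -0.0194  0.023 ] [281.1262 202.8822]
s5 [ 0.5193 -0.0193  0.0225] [223.1341 198.3443]
```

View pics/k1.png

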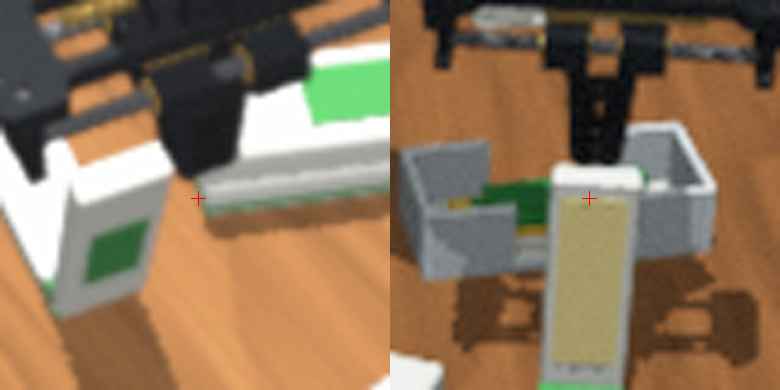

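View pics/k2.png

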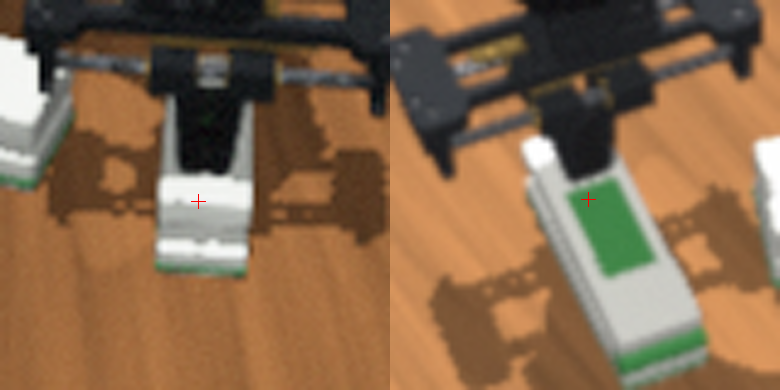

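Run:
```python
from h import *
w=load('w1'); sc=load('scene0'); si=load('side0')
a=cv2.resize(w['image'][0:240,130:420,::-1],(725,600),interpolation=2); cv2.imwrite('pics/k3.png',a)
a=cv2.resize(si['image'][105:185,240:350,::-1],(770,560),interpolation=2); cv2.imwrite('pics/k4.png',a)
```

```text
(no output)
```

View pics/k3.png

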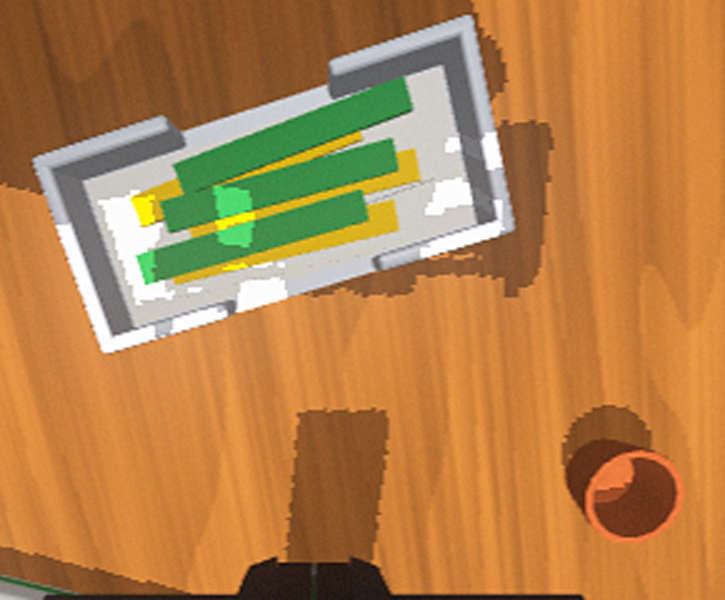

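View pics/k4.png

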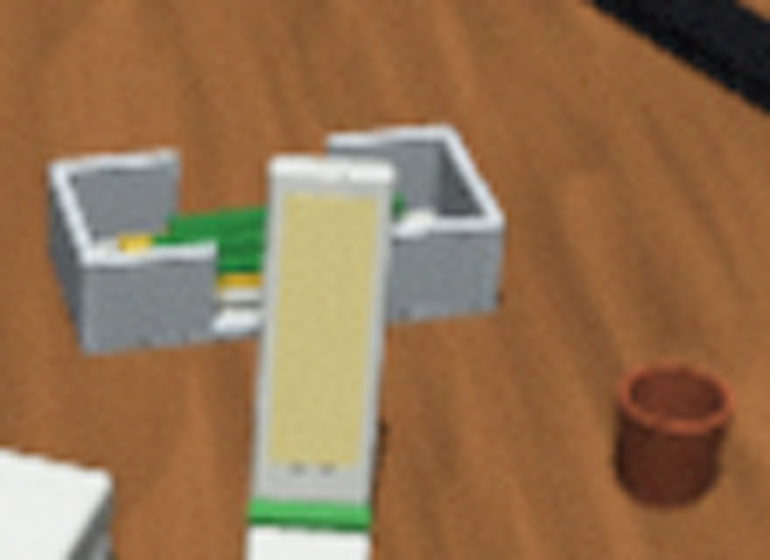

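Run:
```python
from h import *
w=load('w1'); si=load('side0')
p0=w['state']['tool_pos'].copy()
w['state']['tool_pos']=p0=np.array([.5474,.1898,.201])
c=np.array([(38,160),(472,18),(513,232),(107,350)])/2.5+[130,0]
for dz in(0,.007,.014,.02):
    w['state']['tool_pos']=p0+[0,0,dz]
    P=np.array([onz(w,*x,.048) for x in c]); L=lambda i,j:np.linalg.norm(P[i]-P[j])
    print(dz,'long',L(0,1),L(2,3),'short',L(1,2),L(0,3),'ctr',P.mean(0),'pot',onz(w,632/2.5+130,495/2.5,.045), 'potdiam',np.linalg.norm(onz(w,585/2.5+130,495/2.5,.045)-onz(w,681/2.5+130,495/2.5,.045)))
S=np.array([(50,165),(448,128),(502,215),(85,260)])/7+[240,105]
P=np.array([onz(si,*x,.048) for x in S]); print(P,P.mean(0), onz(si,240+672/7,105+402/7,.045))
```

```text
0 long 0.18584129464925936 0.1852387066222964 short 0.08368488593139277 0.0820848191819112 ctr [0.5478 0.2906 0.048 ] pot [0.6909 0.1312 0.045 ] potdiam 0.045747480618780444
0.007 long 0.18983645457143855 0.18922091228939775 short 0.08548391828852436 0.08384945378819625 ctr [0.5475 0.2913 0.048 ] pot [0.6937 0.1285 0.045 ] potdiam 0.04672196787291624
0.014 long 0.19383161449361777 0.19320311795649886 short 0.08728295064565596 0.08561408839448129 ctr [0.5473 0.292  0.048 ] pot [0.6965 0.1258 0.045 ] potdiam 0.047696455127051944
0.02 long 0.19725603728405702 0.19661643709972854 short 0.08882497838034016 0.08712663234272558 ctr [0.5471 0.2926 0.048 ] pot [0.6989 0.1235 0.045 ] potdiam 0.04853172991631126
[[0.4525 0.3134 0.048 ]
 [0.6377 0.3365 0.048 ]
 [0.6489 0.2606 0.048 ]
 [0.4625 0.2342 0.048 ]] [0.5504 0.2862 0.048 ] [0.6933 0.1204 0.045 ]
```

Run:
```python
from h import *
def px(c,x,y):
    u=proj(c,c['state']['tool_pos']); o=np.array([int(u[0])-40,int(u[1])-40]); return o+np.array([x,y])/(390/80)-.4
si,sc=load('si5'),load('s5')
print(tri(sc,px(sc,200,172),si,px(si,203,172)), sc['state']['tool_pos'])
c=load('s1'); 
print(onz(c,*px(c,205,173),.201),onz(c,*px(c,205,173),.215),c['state']['tool_pos'])
# arm top now: measure lamp arm tip edges
def sp(x,y): return np.array([x,y])*120/400+[230,130]-.3
def cp(x,y): return np.array([x-400,y])*120/400+[190,150]-.3
# tip top corner with +x side? scene tip-left corner (470,125)->crop; side right/left
print('tip corners', tri(sc,cp(470,127),si,sp(209,228)), tri(sc,cp(488,120),si,sp(149,228)))
print('hinge top corner', onz(sc,*cp(537,270),.038), onz(sc,*cp(590,248),.038))
w=load('w5'); print('wrist hinge',onz(w,214,24,.038),onz(w,305,24,.038))
```

```text
(array([ 0.5191, -0.0192,  0.044 ]), np.float64(0.004662840314631379)) [ 0.5193 -0.0193  0.0225]
[0.5353 0.1832 0.201 ] [0.5419 0.1924 0.215 ] [0.5455 0.193  0.2009]
tip corners (array([ 0.5425, -0.0426,  0.058 ]), np.float64(0.0012879759210738437)) (array([ 0.5111, -0.042 ,  0.0543]), np.float64(0.02675599812935538))
hinge top corner [0.5637 0.0937 0.038 ] [0.5195 0.0985 0.038 ]
wrist hinge [0.5168 0.0917 0.038 ] [0.5607 0.0844 0.038 ]
```

Call:
step_arm:
  rows: [0,0,0.2,0,0,0,0,0,0,0.2,0,0,0,0,0,0,0.1,0,0,0,0]

```text
clock: 7.1
tool_pos: [0.5197, -0.0194, 0.0127]
ee_rot: [-0.002, 0.762, 0.647, -0.004]
wrist_force: [-0.1, -0.1, -0.4]
opening: 0.007
```

Run:
```python
from h import *
need();sz()
snap('side','si6');snap('scene','s6')
a=load('si6')['image'][130:250,230:350,::-1];b=load('s6')['image'][150:270,190:310,::-1]
cv2.imwrite('pics/c6.png',np.hstack([cv2.resize(x,(400,400),interpolation=2) for x in(a,b)]))
```

```text
t 7.1 tcp [ 0.5197 -0.0194  0.0127] jaw -9.34 open 0.007 F [-0.1029 -0.146  -0.4475]
s,z -0.10923226876518759 0.012747763494364808 across -0.0037186193298877996
```

View pics/c6.png

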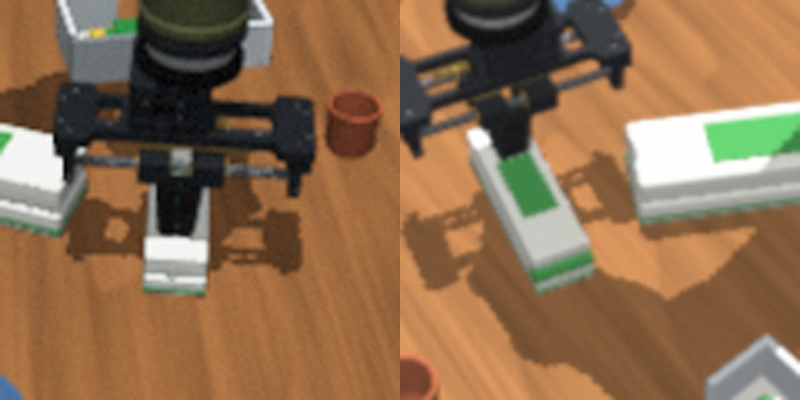

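Call:
step_arm:
  rows: [0,0,0.12,0,0,0,0,0,0,0.12,0,0,0,0]

```text
clock: 7.4
tool_pos: [0.52, -0.0195, 0.0102]
ee_rot: [-0.002, 0.762, 0.647, -0.003]
wrist_force: [-6.0, 0.9, 41.2]
opening: 0.005
```

Run:
```python
from h import *
need();sz()
```

```text
t 7.4 tcp [ 0.52   -0.0195  0.0102] jaw -9.36 open 0.005 F [-6.0155  0.9149 41.162 ]
s,z -0.10934805397085554 0.010209854252952517 across -0.003438309142643852
```

Call:
step_arm:
  rows: [0,0,-0.5,0,0,0,0,0,0,-1,0,0,0,0,0.5,0.1,-1,0,0,0,0,0.5,0,-1,0,0,0,0,0.5,0,-1,0,0,0,0,0.5,0,-0.5,0,0,0,0]

```text
clock: 8.0
tool_pos: [0.5284, 0.0188, 0.1137]
ee_rot: [-0.002, 0.764, 0.645, -0.004]
wrist_force: [0.1, 0.8, -0.5]
opening: 0.003
```

Run:
```python
from h import *
need();sz()
snap('side','si7');snap('scene','s7');snap('wrist','w7')
a=load('si7')['image'][130:230,170:310,::-1];b=load('s7')['image'][165:245,190:350,::-1]
cv2.imwrite('pics/c7.png',cv2.resize(a,(784,560),interpolation=2))
cv2.imwrite('pics/c8.png',cv2.resize(b,(800,400),interpolation=2))
```

```text
t 8.0 tcp [0.5284 0.0188 0.1137] jaw -9.6 open 0.003 F [ 0.1443  0.8192 -0.4621]
s,z -0.07012003096956927 0.11366758276282549 across -0.001278080517213491
```

View pics/c7.png

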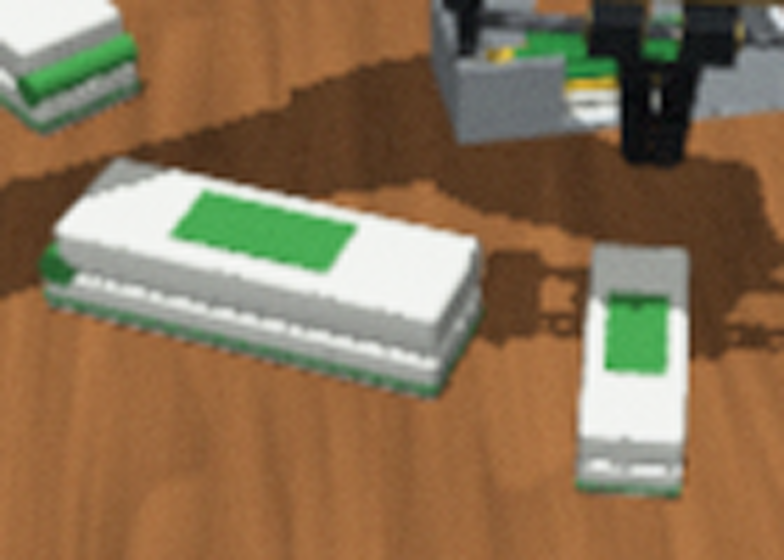

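View pics/c8.png

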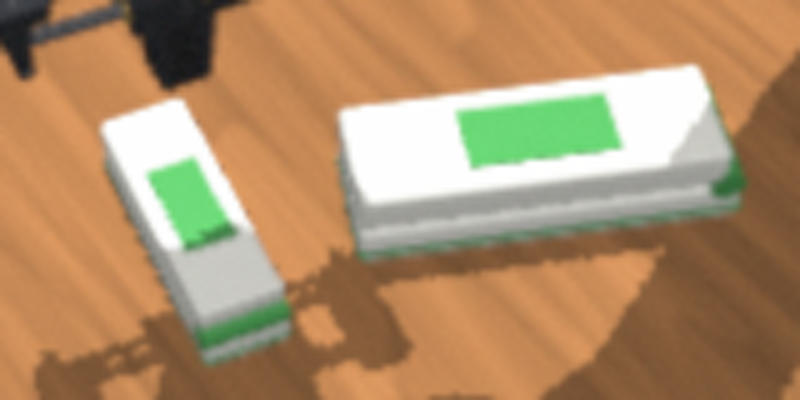

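View pics/w7.png

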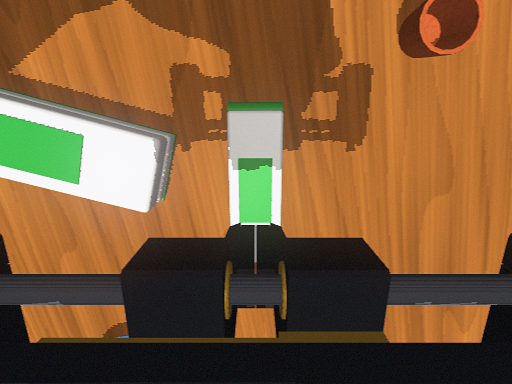

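Run:
```python
from h import *
si,sc,w=load('si7'),load('s7'),load('w7')
A=lambda x,y:(170+x/5.6-.4,130+y/5.6-.4); B=lambda x,y:(190+x/5-.4,165+y/5-.4)
print('tip',tri(sc,B(183,84),si,A(653,161)),w['state']['tool_pos'])
print('top corners side', [onz(si,*A(*p),.038)[:2] for p in[(593,247),(688,249),(686,441),(581,439)]])
print('top corners scene',[onz(sc,*B(*p),.038)[:2] for p in[(102,124),(181,100),(285,293),(200,330)]])
print('tri free corners',tri(sc,B(102,124),si,A(686,441)),tri(sc,B(181,100),si,A(581,439)))
print('decoy near corners side', [onz(si,*A(*p),.045)[:2] for p in[(480,240),(430,325)]],[onz(si,*A(*p),.0)[:2] for p in[(432,395)]])
print('decoy scene', [onz(sc,*B(*p),.05)[:2] for p in[(340,107),(368,205)]],onz(sc,*B(362,260),0))
```

```text
tip (array([0.5302, 0.0225, 0.1343]), np.float64(0.0028059240279383123)) [0.5289 0.0205 0.1132]
top corners side [array([0.5166, 0.0865]), array([0.5632, 0.0822]), array([ 0.5415, -0.0588]), array([ 0.4947, -0.0547])]
top corners scene [array([ 0.5388, -0.0548]), array([ 0.4938, -0.046 ]), array([0.5181, 0.096 ]), array([0.566 , 0.0918])]
tri free corners (array([ 0.5401, -0.0564,  0.0365]), np.float64(0.0037459061362838807)) (array([ 0.4939, -0.0495,  0.034 ]), np.float64(0.0033850865426095357))
decoy near corners side [array([0.4604, 0.0861]), array([0.4318, 0.0214])] [array([0.4331, 0.0234])]
decoy scene [array([0.4302, 0.0155]), array([0.4563, 0.0799])] [0.4566 0.0764 0.    ]
```

Call:
step_arm:
  rows: [0,0,0,0,0,0,88,0,0,0,0,0,0,88,0,0,0,0,0,0,88,0,0,0,0,0,0,88,0,0,0,0,0,0,88,0,0,0,0,0,0,88,0,0,0,0,0,0,88,0,0,0,0,0,0,88,0,0,0,0,0,0,88]

```text
clock: 9.05
tool_pos: [0.5248, 0.0161, 0.1085]
ee_rot: [-0.004, 0.764, 0.645, -0.009]
wrist_force: [-0.3, -0.0, 0.6]
opening: 0.799
```

Run:
```python
from h import *
need((.5295,.019,.03),-9.4)
snap('wrist','w8')
```

```text
t 9.05 tcp [0.5248 0.0161 0.1085] jaw -9.69 open 0.799 F [-0.2627 -0.0021  0.5934]
shift [0.2116 0.2723 3.9174]
turn [-0.1635  0.0749 -0.0472]
shift after turn [0.1797 0.2062 3.923 ]
```

View pics/w8.png

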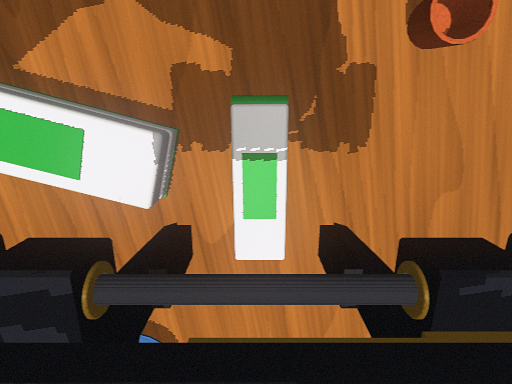

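Run:
```python
from h import *
w=load('w8'); p0=w['state']['tool_pos'].copy()
for dz in(0,.01,.02):
    w['state']['tool_pos']=p0+[0,0,dz]
    P=np.array([onz(w,*x,.038) for x in [(233,104),(288,104),(284,259),(235,259)]]); print(dz,P[:,:2].tolist(),P.mean(0),np.linalg.norm(P[0]-P[3]),np.linalg.norm(P[0]-P[1]),np.linalg.norm(P[2]-P[3]))
```

```text
0 [[0.5178713614544797, 0.09095062330134464], [0.5617338731236322, 0.0834496237645304], [0.5388305427496688, -0.0547932567576776], [0.493100543633502, -0.04741216902563536]] [0.5279 0.018  0.038 ] 0.14056263983021614 0.04449926880273239 0.0463218444718334
0.01 [[0.5170029433254265, 0.09119219728152153], [0.5626699835214422, 0.08338260238322259], [0.5388243971879539, -0.06054766839651829], [0.491213040055607, -0.05286291854242944]] [0.5274 0.0153 0.038 ] 0.14634546629711007 0.04632999387804886 0.048227551340533574
0.02 [[0.5161345251963733, 0.09143377126169841], [0.5636060939192521, 0.08331558100191479], [0.538818251626239, -0.066302080035359], [0.48932553647771204, -0.05831366805922353]] [0.527  0.0125 0.038 ] 0.15212829276400397 0.04816071895336545 0.05013325820923364
```

Call:
step_arm:
  rows: [0.1,0.1,0.5,-0.16,0.07,0,88,0,0.1,1,0,0,0,88,0,0,1,0,0,0,0,88,0,0,1,0,0,0,0,88,0,0,0.4,0,0,0,88]

```text
invalid input
```

Run:
```python
from h import *
need((.5285,.018,-.012),-9.4)
snap('scene','s9');snap('side','si9')
a=load('si9')['image'][110:230,210:350,::-1];b=load('s9')['image'][140:250,180:320,::-1]
cv2.imwrite('pics/c9.png',np.hstack([cv2.resize(a,(400,343),interpolation=2),cv2.resize(b,(400,343),interpolation=2)]))
```

```text
t 9.1 tcp [0.5248 0.0161 0.1085] jaw -9.69 open 0.84 F [ 1.0059  0.2874 -0.1487]
shift [0.1702 0.268  6.0188]
turn [-0.1636  0.075  -0.047 ]
shift after turn [0.1219 0.1656 6.0237]
```

View pics/c9.png

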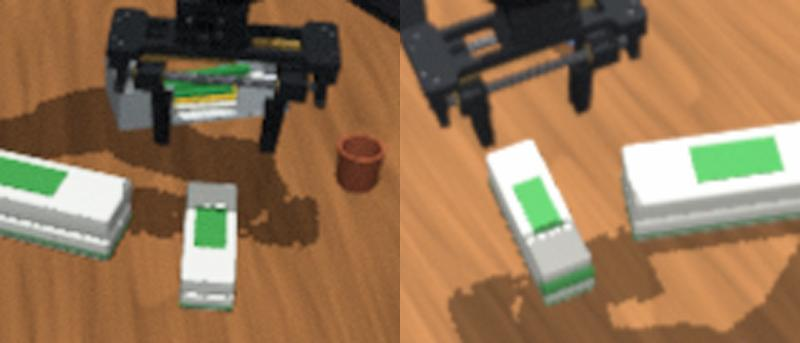

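Call:
step_arm:
  rows: [0.1,0.1,0.5,-0.16,0.07,0,88,0,0.1,1,0,0,0,88,0,0,1,0,0,0,88,0,0,1,0,0,0,88,0,0,0.4,0,0,0,88]

```text
clock: 9.7
tool_pos: [0.5319, 0.0178, 0.0299]
ee_rot: [0.002, 0.764, 0.645, 0.003]
wrist_force: [-0.2, 0.2, -0.3]
opening: 0.999
```

Run:
```python
from h import *
need((.5285,.018,-.012),-9.4)
snap('scene','s9');snap('side','si9')
a=load('si9')['image'][110:230,210:350,::-1];b=load('s9')['image'][140:250,180:320,::-1]
cv2.imwrite('pics/c9.png',np.hstack([cv2.resize(a,(400,343),interpolation=2),cv2.resize(b,(400,343),interpolation=2)]))
```

```text
t 9.7 tcp [0.5319 0.0178 0.0299] jaw -9.67 open 0.999 F [-0.2403  0.2212 -0.2985]
shift [-0.0237 -0.182   2.0961]
turn [ 0.0608 -0.0138 -0.0446]
shift after turn [-0.0198 -0.1688  2.0973]
```

View pics/c9.png

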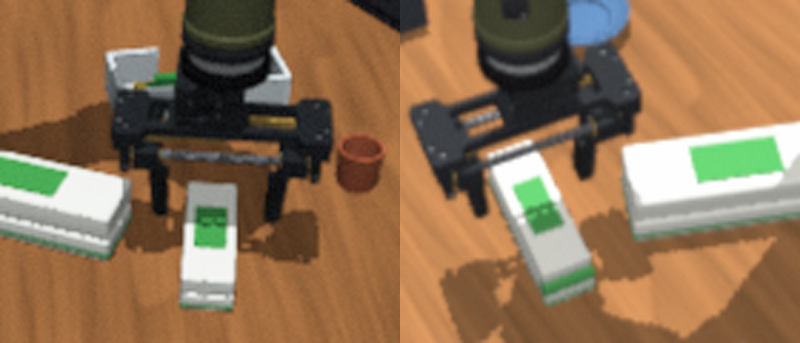

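Call:
step_arm:
  rows: [0,-0.1,0.5,0,0,0,88,0,0,0.5,0,0,0,88,0,0,0.4,0,0,0,88,0,0,0.3,0,0,0,88]

```text
clock: 10.2
tool_pos: [0.5323, 0.0183, -0.0034]
ee_rot: [0.004, 0.764, 0.645, 0.005]
wrist_force: [0.6, -0.2, -0.7]
opening: 0.999
```

Run:
```python
from h import *
need((.5285,.018,-.012),-9.4)
snap('scene','s10');snap('side','si10')
a=load('si10')['image'][110:230,210:350,::-1];b=load('s10')['image'][140:250,180:320,::-1]
cv2.imwrite('pics/c10.png',np.hstack([cv2.resize(a,(400,343),interpolation=2),cv2.resize(b,(400,343),interpolation=2)]))
```

```text
t 10.2 tcp [ 0.5323  0.0183 -0.0034] jaw -9.68 open 0.999 F [ 0.577  -0.2482 -0.6729]
shift [-0.0467 -0.1918  0.4299]
turn [ 0.1088 -0.0242 -0.0462]
shift after turn [-0.0447 -0.1871  0.4322]
```

View pics/c10.png

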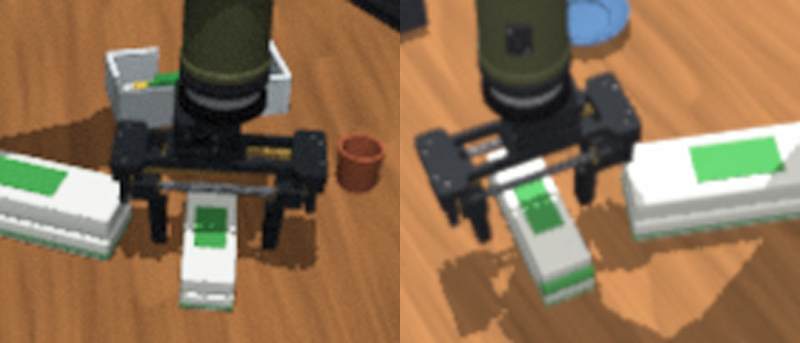

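Run:
```python
from h import *
si,sc=load('si10'),load('s10')
a=si['image'][150:200,230:330,::-1];b=sc['image'][165:225,240:340,::-1]
cv2.imwrite('pics/c11.png',cv2.resize(a,(800,400),interpolation=2));cv2.imwrite('pics/c12.png',cv2.resize(b,(800,480),interpolation=2))
A=lambda x,y:(170+x/5.6-.4,130+y/5.6-.4); B=lambda x,y:(190+x/5-.4,165+y/5-.4)
s7,i7=load('s7'),load('si7')
print('decoy corners',tri(s7,B(340,107),i7,A(430,325)),tri(s7,B(368,205),i7,A(480,240)))
```

```text
decoy corners (array([0.4309, 0.0155, 0.0501]), np.float64(0.001258161049709225)) (array([0.4583, 0.08  , 0.0504]), np.float64(0.0033622879495496445))
```

View pics/c11.png

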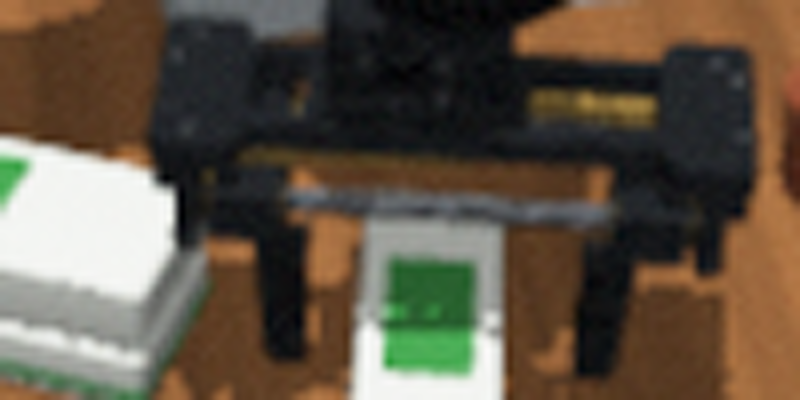

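View pics/c12.png

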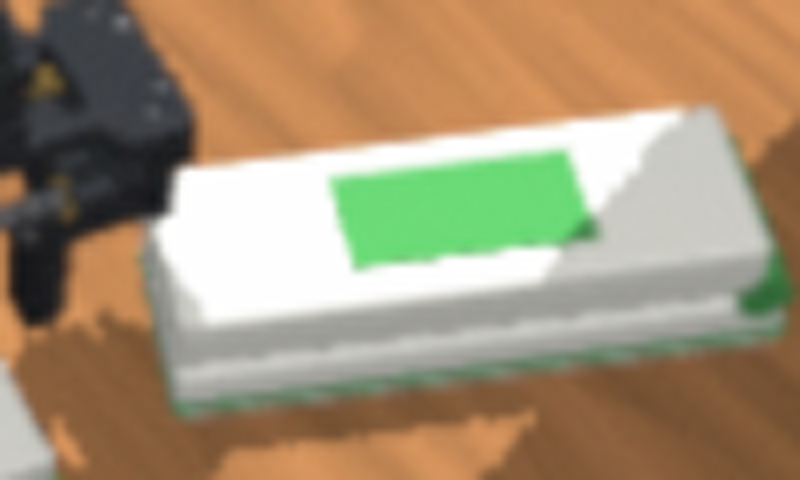

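Run:
```python
from h import *
si=load('si10')
for px in [(318.5,184),(253.5,180.6),(265.5,194.5),(304.5,196.5)]:
    o,d=ray(si,*px)
    for y in(-.03,.003,.018,.035): t=(y-o[1])/d[1]; print(px,(o+t*d))
```

```text
(318.5, 184) [ 0.6082 -0.03    0.0899]
(318.5, 184) [0.6177 0.003  0.0633]
(318.5, 184) [0.622  0.018  0.0512]
(318.5, 184) [0.6269 0.035  0.0375]
(253.5, 180.6) [ 0.4458 -0.03    0.1079]
(253.5, 180.6) [0.4486 0.003  0.082 ]
(253.5, 180.6) [0.4499 0.018  0.0702]
(253.5, 180.6) [0.4514 0.035  0.0569]
(265.5, 194.5) [ 0.4766 -0.03    0.0623]
(265.5, 194.5) [0.4807 0.003  0.0345]
(265.5, 194.5) [0.4826 0.018  0.0219]
(265.5, 194.5) [0.4847 0.035  0.0076]
(304.5, 196.5) [ 0.5766 -0.03    0.0508]
(304.5, 196.5) [0.5848 0.003  0.0226]
(304.5, 196.5) [0.5885 0.018  0.0097]
(304.5, 196.5) [ 0.5928  0.035  -0.0048]
```

Call:
step_arm:
  rows: [-0.6,0.3,0,0.1,0,0,88,0,0.1,0.2,0,0,0,88,0,0,0.3,0,0,0,88]

```text
clock: 10.6
tool_pos: [0.5395, 0.0034, -0.0131]
ee_rot: [-0.0, 0.764, 0.645, 0.001]
wrist_force: [-0.5, 0.2, -0.5]
opening: 0.997
```

Run:
```python
from h import *
need((.5285,.018,-.019),-9.4)
snap('side','si11');snap('scene','s11')
a=load('si11')['image'][150:200,230:330,::-1]
cv2.imwrite('pics/c13.png',cv2.resize(a,(800,400),interpolation=2))
b=load('s11')['image'][165:225,220:320,::-1]
cv2.imwrite('pics/c14.png',cv2.resize(b,(800,480),interpolation=2))
```

```text
t 10.6 tcp [ 0.5395  0.0034 -0.0131] jaw -9.71 open 0.997 F [-0.4849  0.2062 -0.488 ]
shift [ 0.6258 -0.6677  0.2947]
turn [ 0.0145 -0.0223 -0.0514]
shift after turn [ 0.63   -0.6639  0.2942]
```

View pics/c13.png

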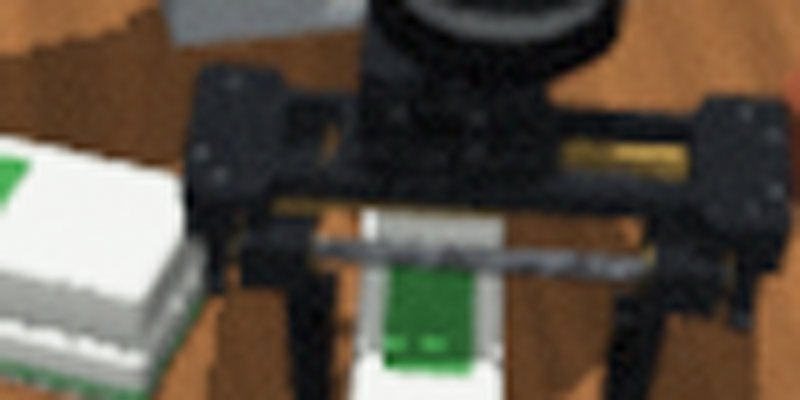

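View pics/c14.png

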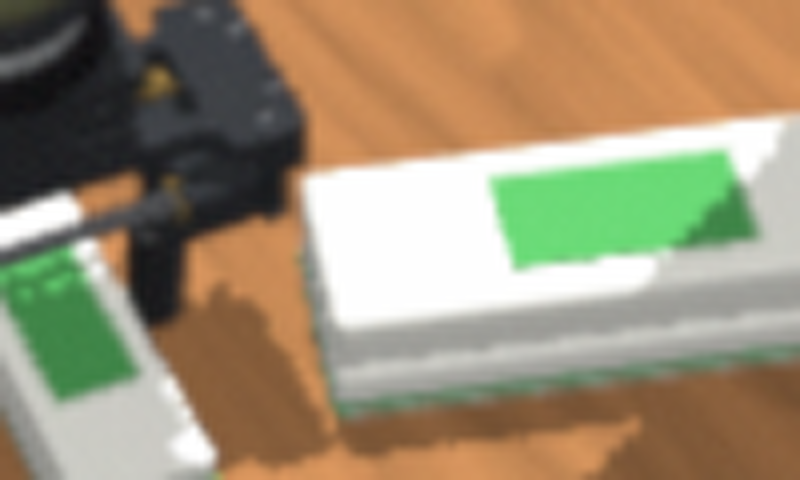

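Call:
step_arm:
  rows: [0,0,0.2,0,0,0,88,0,0,0.05,0,0,0,88]

```text
clock: 10.9
tool_pos: [0.538, 0.0036, -0.0192]
ee_rot: [-0.001, 0.764, 0.645, 0.0]
wrist_force: [-0.4, -0.5, -0.0]
opening: 0.998
```

Call:
step_arm:
  rows: [0,0,0,0,0,0,30,0,0,0,0,0,0,30,0,0,0,0,0,0,30,0,0,0,0,0,0,30,0,0,0,0,0,0,30,0,0,0,0,0,0,30,0,0,0,0,0,0,30,0,0,0,0,0,0,30]
  squeeze: 35

```text
clock: 11.7
tool_pos: [0.5336, 0.0045, -0.0196]
ee_rot: [-0.004, 0.764, 0.645, -0.003]
wrist_force: [-1.6, 0.2, 0.8]
opening: 0.543
```

Run:
```python
from h import *
need((.5285,.018,-.019),-9.4)
snap('side','si12');snap('scene','s12')
a=load('si12')['image'][130:220,220:340,::-1]
b=load('s12')['image'][160:250,200:320,::-1]
cv2.imwrite('pics/c15.png',np.hstack([cv2.resize(a,(400,300),interpolation=2),cv2.resize(b,(400,300),interpolation=2)]))
```

```text
t 11.7 tcp [ 0.5336  0.0045 -0.0196] jaw -9.6 open 0.543 F [-1.5605  0.2295  0.7578]
shift [ 0.6208 -0.3631 -0.0272]
turn [-0.0878 -0.0078 -0.0331]
shift after turn [ 0.6221 -0.3607 -0.0311]
```

View pics/c15.png

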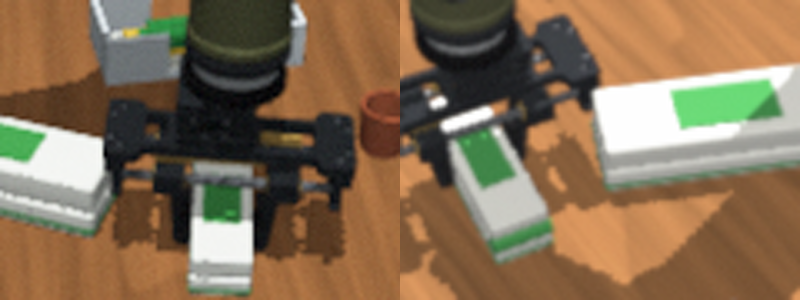

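Call:
step_arm:
  rows: [0,0,-0.3,0,0,0,30,0,0,-0.5,0,0,0,30,0,0,-0.7,0,0,0,30,0,0,-1,0,0,0,30,0,0,-1,0,0,0,30,0,0,-1,0,0,0,30,0,0,-1,0,0,0,30,0,0,-0.5,0,0,0,30]

```text
clock: 12.6
tool_pos: [0.5374, 0.0036, 0.1096]
ee_rot: [-0.001, 0.764, 0.645, 0.0]
wrist_force: [-0.1, -0.1, -3.0]
opening: 0.543
```

Run:
```python
from h import *
need((.578,-.331,.11),-99)
snap('side','si13');snap('wrist','w13')
a=load('si13')['image'][100:220,220:380,::-1]
cv2.imwrite('pics/c16.png',np.hstack([cv2.resize(a,(400,300),interpolation=2),cv2.resize(load('w13')['image'][:,:,::-1],(400,300))]))
```

```text
t 12.6 tcp [0.5374 0.0036 0.1096] jaw -9.65 open 0.543 F [-0.0501 -0.1188 -3.0224]
shift [-16.155    4.8056  -0.0544]
turn [-0.0257 -0.0001 14.8918]
shift after turn [ 4.6223 16.2084 -0.0185]
```

View pics/c16.png

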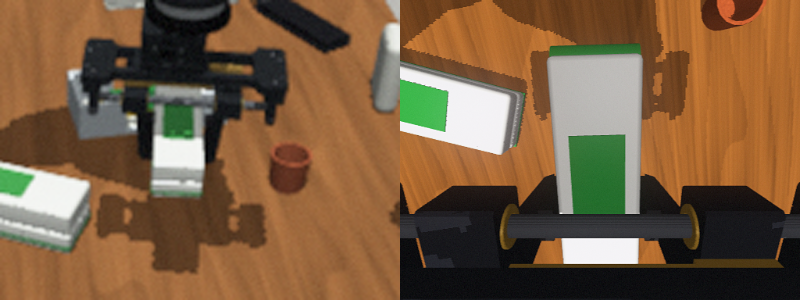

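Call:
step_arm:
  rows: [0,0,0,0,0,0.7,30,0,0,0,0,0,1,30,0,0,0,0,0,1,30,0,0,0,0,0,1,30,0,0,0,0,0,1,30,0,0,0,0,0,1,30,0,0,0,0,0,1,30,0,0,0,0,0,1,30,0,0,0,0,0,1,30,0,0,0,0,0,1,30]

```text
clock: 13.7
tool_pos: [0.5306, 0.0043, 0.1013]
ee_rot: [-0.002, 0.985, 0.173, -0.008]
wrist_force: [-0.4, 0.2, -3.4]
opening: 0.543
```

Call:
step_arm:
  rows: [0,0,0,0,0,1,30,0,0,0,0,0,1,30,0,0,0,0,0,1,30,0,0.3,0,0,0,0.8,30,0,0.7,0,0,0,0.4,30,0,1,0,0,0,0,30,0,1,0,0,0,0,30]

```text
clock: 14.4
tool_pos: [0.5206, -0.0529, 0.0946]
ee_rot: [-0.0, 0.999, -0.052, -0.015]
wrist_force: [-1.3, 1.2, -3.1]
opening: 0.542
```

Run:
```python
from h import *
need((.5656,-.329,.11),-99.2)
```

```text
t 14.4 tcp [ 0.5206 -0.0529  0.0946] jaw -95.93 open 0.542 F [-1.311   1.1634 -3.1096]
shift [ 3.6426 13.4969 -0.8668]
turn [0.0147 0.281  0.5441]
shift after turn [ 4.4294 13.2656 -0.7687]
```

Call:
step_arm:
  rows: [0.3,1,-0.1,0,0.15,0.3,30,0.4,1,-0.1,0,0.13,0.25,30,0.4,1,-0.1,0,0,0,30,0.4,1,-0.1,0,0,0,30,0.4,1,-0.1,0,0,0,30,0.4,1,-0.1,0,0,0,30,0.4,1,-0.1,0,0,0,30,0.4,1,-0.1,0,0,0,30,0.4,1,0,0,0,0,30,0.4,1,0,0,0,0,30]

```text
clock: 15.4
tool_pos: [0.5566, -0.2789, 0.1041]
ee_rot: [0.001, 0.997, -0.083, -0.008]
wrist_force: [-1.1, 0.7, -4.0]
opening: 0.542
```

Run:
```python
from h import *
need((.5656,-.329,.08),-99.2)
```

```text
t 15.4 tcp [ 0.5566 -0.2789  0.1041] jaw -99.52 open 0.542 F [-1.1207  0.6625 -4.0403]
shift [0.877 2.39  1.199]
turn [ 0.0363  0.153  -0.0544]
shift after turn [0.8441 2.3995 1.2037]
```

Call:
step_arm:
  rows: [0.3,0.9,0.3,0,0.1,0,30,0.3,0.8,0.4,0,0.05,0,30,0.2,0.6,0.4,0,0,0,30,0.05,0.15,0.1,0,0,0,30,0,0,0,0,0,0,30]

```text
clock: 15.9
tool_pos: [0.5596, -0.3393, 0.0757]
ee_rot: [0.003, 0.996, -0.086, -0.003]
wrist_force: [0.3, 0.5, -2.6]
opening: 0.542
```

Run:
```python
from h import *
need((.5656,-.329,.05),-99.2)
snap('side','si14');snap('scene','s14');snap('wrist','w14')
for t,n,x,y in(('si14','c17',250,200),('s14','c18',90,80)):
    cv2.imwrite(f'pics/{n}.png',cv2.resize(load(t)['image'][y:y+130,x:x+160,::-1],(738,600),interpolation=2))
```

```text
t 15.9 tcp [ 0.5596 -0.3393  0.0757] jaw -99.87 open 0.542 F [ 0.2544  0.4674 -2.5572]
shift [ 0.216  -0.5685  1.2818]
turn [ 0.0607  0.0554 -0.1122]
shift after turn [ 0.2152 -0.5578  1.2867]
```

View pics/c17.png

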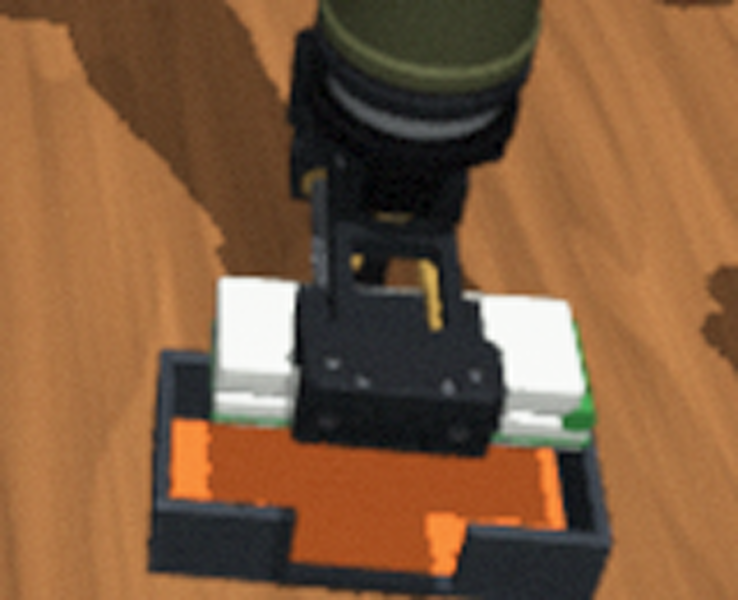

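View pics/c18.png

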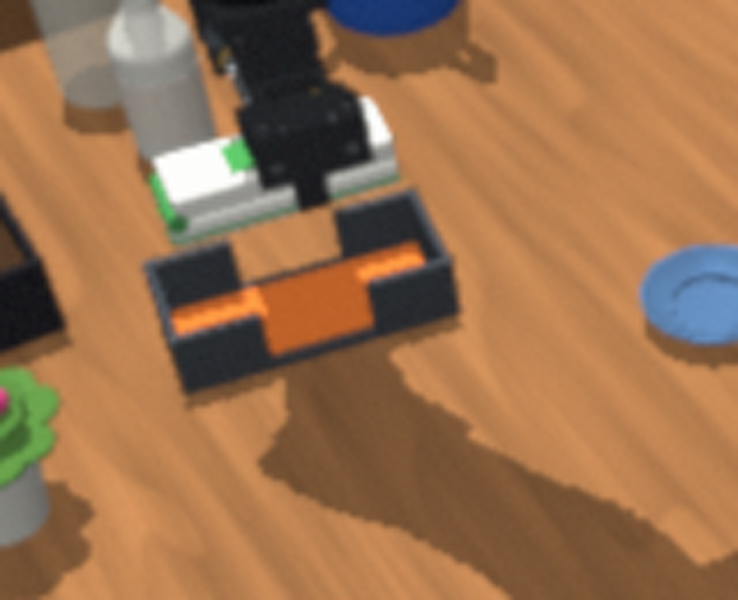

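View pics/w14.png

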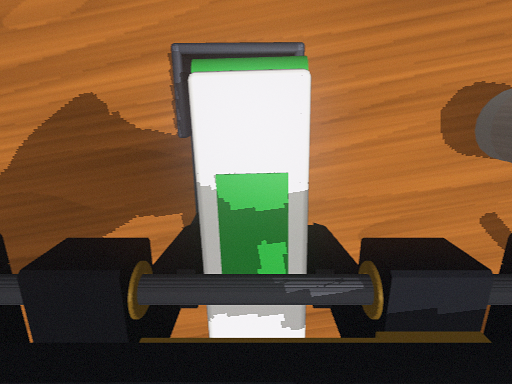

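Run:
```python
from h import *
si,sc=load('si14'),load('s14')
k=738/160; A=lambda x,y:(250+x/k-.4,200+y/k-.4); B=lambda x,y:(90+x/k-.4,80+y/k-.4)
Q=[tri(sc,B(180,213),si,A(570,300)),tri(sc,B(152,158),si,A(583,392)),tri(sc,B(370,98),si,A(215,373)),tri(sc,B(395,158),si,A(218,278))]
for q in Q: print(q)
P=np.array([q[0] for q in Q]); print(P.mean(0), 'yaw',np.degrees(np.arctan2(*((P[0]+P[1]-P[2]-P[3])[1::-1]))))
print('rim',np.mean([onz(sc,*B(*p),.048) for p in[(147,263),(185,345),(457,263),(413,190)]],0),
 np.mean([onz(si,*A(*p),.048) for p in[(163,353),(152,505),(608,538)]],0))
for p in [(163,353),(152,508),(610,540)]: print(onz(si,*A(*p),.048))
for p in[(147,265),(180,345),(457,265),(413,192)]: print(onz(sc,*B(*p),.048))
print(si['state']['tool_pos'])
```

```text
(array([ 0.6479, -0.3237,  0.1257]), np.float64(0.006947445045845563))
(array([ 0.6403, -0.3752,  0.1314]), np.float64(0.0004013595555909926))
(array([ 0.4982, -0.3562,  0.1305]), np.float64(0.0004651907017276725))
(array([ 0.5088, -0.3006,  0.1224]), np.float64(0.0002527325819951465))
[ 0.5738 -0.3389  0.1275] yaw -8.524728892123564
rim [ 0.5757 -0.3258  0.048 ] [ 0.5452 -0.341   0.048 ]
[ 0.4933 -0.2786  0.048 ]
[ 0.4778 -0.3596  0.048 ]
[ 0.6647 -0.3872  0.048 ]
[ 0.6622 -0.3823  0.048 ]
[ 0.6733 -0.2977  0.048 ]
[ 0.4913 -0.2676  0.048 ]
[ 0.4812 -0.3518  0.048 ]
[ 0.5596 -0.3393  0.0757]
```

Call:
step_arm:
  rows: [0.15,-0.5,0,0,0,-0.1,30,0,0,0,0,0,0,30,0,0,0.4,0,0,0,30,0,0,0.4,0,0,0,30,0,0,0.4,0,0,0,30]

```text
clock: 16.55
tool_pos: [0.5685, -0.3243, 0.053]
ee_rot: [0.002, 0.997, -0.077, -0.001]
wrist_force: [0.2, -0.1, -4.1]
opening: 0.538
```

Run:
```python
from h import *
need((.5656,-.329,.025),-99.2)
snap('side','si15');snap('scene','s15')
for t,n,x,y in(('si15','c19',250,200),('s15','c20',90,80)):
    cv2.imwrite(f'pics/{n}.png',cv2.resize(load(t)['image'][y:y+130,x:x+160,::-1],(400,325),interpolation=2))
cv2.imwrite('pics/c21.png',np.hstack([cv2.imread('pics/c19.png'),cv2.imread('pics/c20.png')]))
```

```text
t 16.55 tcp [ 0.5685 -0.3243  0.053 ] jaw -98.8 open 0.538 F [ 0.25   -0.1034 -4.1213]
shift [-0.1042  0.2464  1.3995]
turn [0.0446 0.0073 0.0666]
shift after turn [-0.1035  0.2536  1.3983]
```

View pics/c21.png

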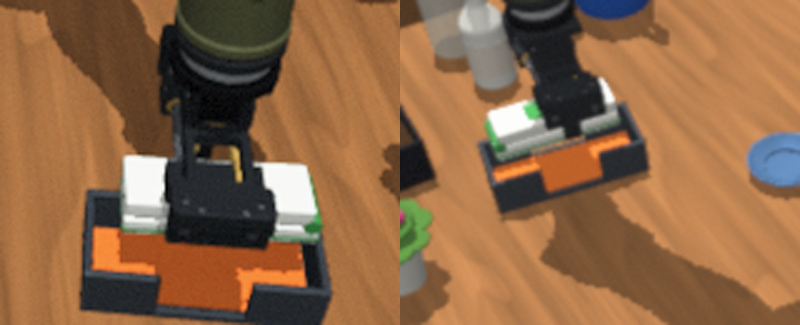

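Call:
step_arm:
  rows: [-0.05,0.2,0,0,0,0.05,30,0,0,0.3,0,0,0,30,0,0,0.3,0,0,0,30,0,0,0.3,0,0,0,30]

```text
clock: 17.05
tool_pos: [0.5655, -0.3296, 0.0332]
ee_rot: [0.002, 0.997, -0.08, -0.001]
wrist_force: [0.2, 0.5, -3.1]
opening: 0.543
```

Run:
```python
from h import *
need((.567,-.329,-.01),-99)
snap('side','si16');snap('scene','s16')
for t,n,x,y in(('si16','c19',250,200),('s16','c20',90,80)):
    cv2.imwrite(f'pics/{n}.png',cv2.resize(load(t)['image'][y:y+130,x:x+160,::-1],(400,325),interpolation=2))
cv2.imwrite('pics/c22.png',np.hstack([cv2.imread('pics/c19.png'),cv2.imread('pics/c20.png')]))
```

```text
t 17.05 tcp [ 0.5655 -0.3296  0.0332] jaw -99.23 open 0.543 F [ 0.1943  0.4889 -3.066 ]
shift [ 0.0764 -0.0508  2.1611]
turn [ 0.0477  0.0233 -0.0382]
shift after turn [ 0.0713 -0.0397  2.1615]
```

View pics/c22.png

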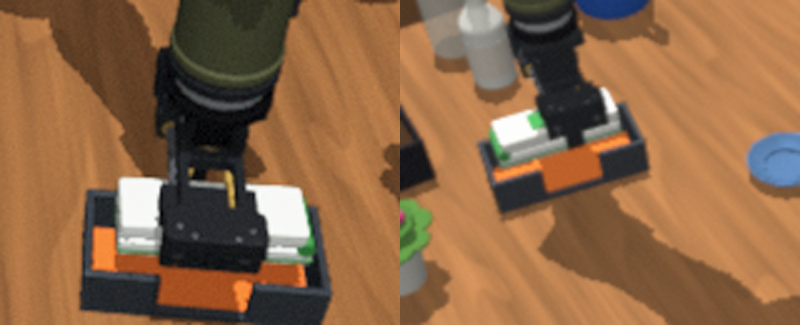

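Call:
step_arm:
  rows: [0.05,0,0.4,0,0,0,30,0,0,0.4,0,0,0,30,0,0,0.4,0,0,0,30,0,0,0.3,0,0,0,30]

```text
clock: 17.55
tool_pos: [0.5666, -0.3291, 0.0007]
ee_rot: [0.002, 0.997, -0.08, -0.002]
wrist_force: [0.4, 0.8, -3.9]
opening: 0.542
```

Call:
step_arm:
  rows: [0,0,0.2,0,0,0,30,0,0,0.15,0,0,0,30]

```text
clock: 17.75
tool_pos: [0.5661, -0.3289, -0.0079]
ee_rot: [0.002, 0.997, -0.08, -0.002]
wrist_force: [0.3, -0.2, -2.8]
opening: 0.54
```

Run:
```python
from h import *
need((.567,-.329,-.0136),-99)
snap('side','si17');snap('scene','s17')
for t,n,x,y in(('si17','c19',250,200),('s17','c20',90,80)):
    cv2.imwrite(f'pics/{n}.png',cv2.resize(load(t)['image'][y:y+130,x:x+160,::-1],(400,325),interpolation=2))
cv2.imwrite('pics/c23.png',np.hstack([cv2.imread('pics/c19.png'),cv2.imread('pics/c20.png')]))
```

```text
t 17.75 tcp [ 0.5661 -0.3289 -0.0079] jaw -99.19 open 0.54 F [ 0.2699 -0.2242 -2.8011]
shift [ 0.0453 -0.0011  0.287 ]
turn [ 0.0354  0.0385 -0.0319]
shift after turn [0.0442 0.0001 0.2872]
```

View pics/c23.png

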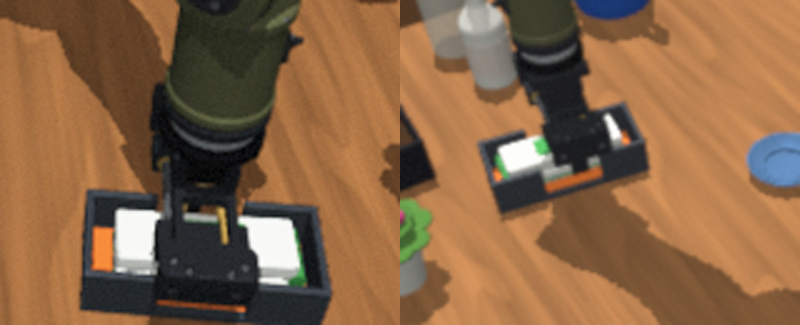

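Call:
step_arm:
  rows: [0,0,0.1,0,0,0,30,0,0,0.1,0,0,0,30]

```text
clock: 18.05
tool_pos: [0.5665, -0.3292, -0.0114]
ee_rot: [0.002, 0.997, -0.08, -0.002]
wrist_force: [0.7, 0.2, -3.0]
opening: 0.542
```

Call:
step_arm:
  rows: [0,0,0.08,0,0,0,30]

```text
clock: 18.15
tool_pos: [0.5666, -0.3293, -0.0129]
ee_rot: [0.002, 0.997, -0.08, -0.002]
wrist_force: [0.7, 0.3, -2.9]
opening: 0.544
```

Call:
step_arm:
  rows: [0,0,0.06,0,0,0,30]

```text
clock: 18.25
tool_pos: [0.5666, -0.3293, -0.0134]
ee_rot: [0.002, 0.997, -0.08, -0.002]
wrist_force: [-2.3, 2.4, 10.0]
opening: 0.545
```

Call:
step_arm:
  rows: [0,0,0.06,0,0,0,30]

```text
clock: 18.35
tool_pos: [0.5666, -0.3293, -0.0134]
ee_rot: [0.002, 0.997, -0.08, -0.001]
wrist_force: [-2.9, 2.0, 7.7]
opening: 0.539
```

Call:
step_arm:
  rows: [0,0,0,0,0,0,75,0,0,0,0,0,0,75,0,0,0,0,0,0,75,0,0,0,0,0,0,75,0,0,0,0,0,0,75]

```text
clock: 18.85
tool_pos: [0.5687, -0.3311, -0.0112]
ee_rot: [0.003, 0.997, -0.08, 0.001]
wrist_force: [0.4, 0.8, 0.2]
opening: 0.851
```

Run:
```python
from h import *
need((.567,-.329,-.0136),-99)
```

```text
t 18.85 tcp [ 0.5687 -0.3311 -0.0112] jaw -99.21 open 0.851 F [0.3757 0.7917 0.1991]
shift [-0.1022 -0.0923  0.117 ]
turn [ 0.0587 -0.0263 -0.0351]
shift after turn [-0.1015 -0.092   0.1178]
```

Call:
step_arm:
  rows: [0,0,-0.3,0,0,0,75,0,0,-0.5,0,0,0,75,0,0,-0.8,0,0,0,75,0,0,-1,0,0,0,75,0,0,-1,0,0,0,75,0,0,-1,0,0,0,75,0,0,-1,0,0,0,75,0,0,-1,0,0,0,75,0,0,-1,0,0,0,75,0,0,-1,0,0,0,75]

```text
clock: 19.85
tool_pos: [0.5675, -0.3301, 0.1759]
ee_rot: [0.004, 0.997, -0.081, 0.002]
wrist_force: [0.5, -1.1, -0.1]
opening: 0.854
```

Call:
step_arm:
  rows: [-1,0,-0.5,0,0,0,75,-1,-1,-0.5,0,0,0,75,-1,-1,0,0,0,0,75,-1,-1,0,0,0,0,75,0,-1,0,0,0,0,75,0,-1,0,0,0,0,75,0,-1,0,0,0,0,75,0,-1,0,0,0,0,75]

```text
clock: 20.65
tool_pos: [0.5096, -0.1812, 0.2106]
ee_rot: [0.008, 0.996, -0.086, 0.012]
wrist_force: [0.7, 1.1, 0.3]
opening: 0.85
```

Run:
```python
from h import *
need()
snap('side','si18');snap('scene','s18')
for t,n,x,y in(('si18','c24',260,250),('s18','c25',100,100)):
    cv2.imwrite(f'pics/{n}.png',cv2.resize(load(t)['image'][y:y+85,x:x+130,::-1],(780,510),interpolation=2))
```

```text
t 20.65 tcp [ 0.5096 -0.1812  0.2106] jaw -99.91 open 0.85 F [0.7346 1.1045 0.2977]
```

View pics/c24.png

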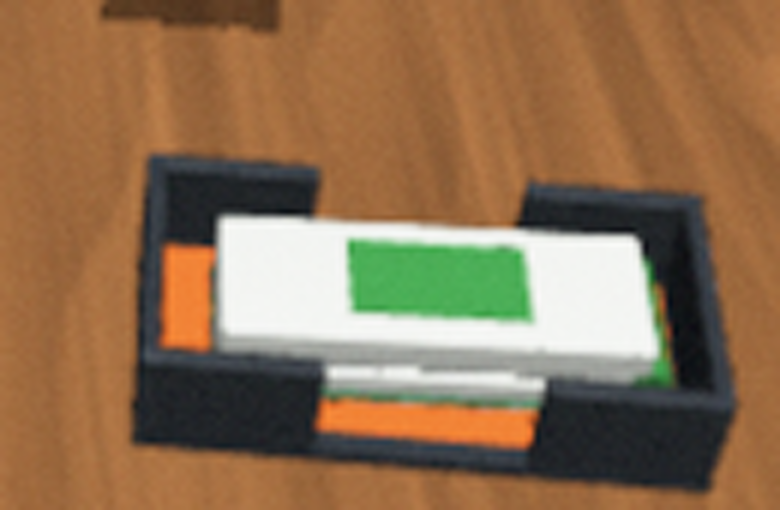

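View pics/c25.png

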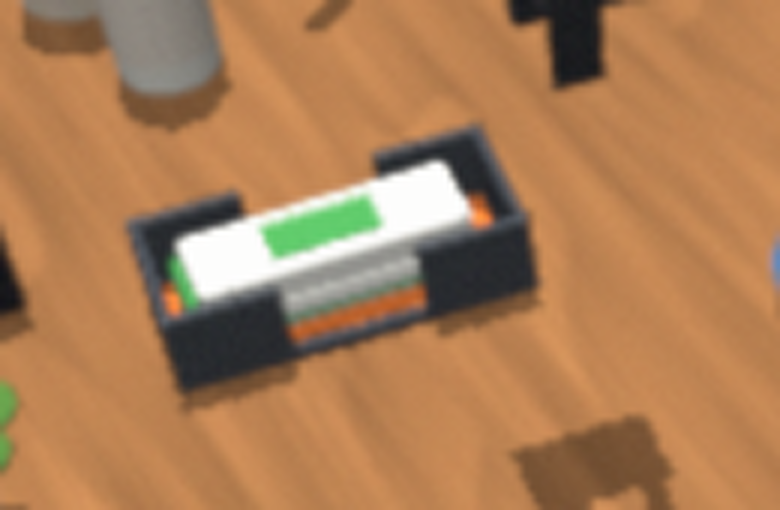

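View pics/s18.png

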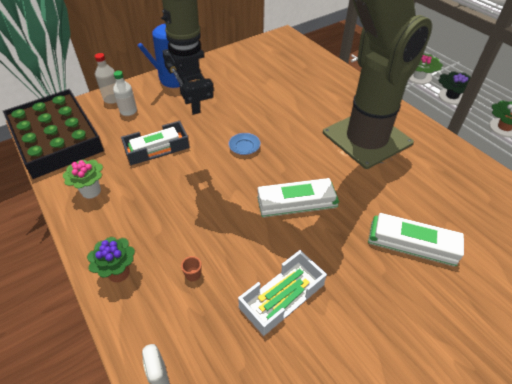

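Run:
```python
from h import *
si,sc=load('si18'),load('s18')
A=lambda x,y:(260+x/6-.4,250+y/6-.4); B=lambda x,y:(100+x/6-.4,100+y/6-.4)
m=lambda L:np.array(L).mean(0)
S=[onz(si,*A(*p),.044) for p in[(217,215),(640,235),(658,357),(217,336)]]; C=[onz(si,*A(*p),.048) for p in[(150,158),(702,198),(735,402),(137,355)]]
print('side lamp',m(S),'case',m(C))
S2=[onz(sc,*B(*p),.044) for p in[(445,162),(176,242),(197,305),(470,212)]]; C2=[onz(sc,*B(*p),.048) for p in[(480,125),(130,225),(165,320),(530,215)]]
print('scene lamp',m(S2),'case',m(C2))
y=lambda P,Q:np.degrees(np.arctan2(*(Q-P)[1::-1]))
print('yaw',y(S[3],S[2]),y(C[3],C[2]),y(S2[0],S2[1]),y(C2[0],C2[1]))
for a,b in(((445,162),(217,336)),((176,242),(658,357)),((197,305),(640,235)),((470,212),(217,215))): print(tri(sc,B(*a),si,A(*b)))
print('pot',onz(sc,191.5,265,.045),onz(load('scene0'),191.5,265,.045))
print(np.abs(sc['image'][255:285,178:206].astype(int)-load('scene0')['image'][255:285,178:206]).mean())
```

```text
side lamp [ 0.5802 -0.3335  0.044 ] case [ 0.5787 -0.3324  0.048 ]
scene lamp [ 0.5804 -0.3288  0.044 ] case [ 0.5763 -0.3296  0.048 ]
yaw -6.914937094635228 -8.987165236537667 -7.891161823918349 -8.592540901174242
(array([ 0.5051, -0.3464,  0.0406]), np.float64(0.0021226135433154883))
(array([ 0.6473, -0.3647,  0.0419]), np.float64(0.0013304239638509436))
(array([ 0.656 , -0.3157,  0.0408]), np.float64(0.00062796606208238))
(array([ 0.5126, -0.3   ,  0.0433]), np.float64(0.000901890851042225))
pot [0.693  0.1307 0.045 ] [0.693  0.1307 0.045 ]
4.730555555555555
```

Lamp is centred to within about 4 mm and 2°, top level at about 42 mm (44 mm expected), arm shut; the pot is unmoved.

```bash
python3 -c "
from plant import r
print(r.sign_off())"
```

```text
the job is handed in; nothing more can be done
None
```

The lamp is folded and lies lengthwise in the grey case with the orange floor. I handed the job in at about 21 s. No verdict is given, so this rests on my own last checks.

**What I did:** I pushed the white lamp's arm over from behind with the shut fingers and pressed it flat on the bench. I then gripped the lamp across its 48 mm width, turned it 90°, lowered it onto the case floor until the wrist sensed contact, let go and backed away.

**Last checks from the two fixed cameras:**
- **Position:** the lamp's centre is within about 4 mm of the case's centre.
- **Direction:** its length is within about 2° of the case's.
- **Height:** the top corners measured 41–43 mm above the bench, and 44 mm was expected, so it lies flat, right way up and folded.
- **Pot and arm:** the pot stayed in the same place in the pictures, judged by eye. The robot is clear of everything.

**Checks that disagreed or ran close:**
- **Tool height:** the reported tool height was about 20–25 mm below where the cameras showed the fingertips and where contact came. I relied on the cameras and the felt contact for all heights.
- **Folding press:** the press reached about 41 N at the wrist at its peak, through the fingertips. The 40 N limit is for the arm or the gripper's body.
- **Refused call:** one move call was refused for a wrong row length, and nothing moved.

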